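# Demagnetise the bearing flanges

### The arm

A 6-joint arm with a two-finger parallel gripper is mounted at the origin on a cart in front of the work surface, level with it; the furniture and walls round the work are solid. World frame = base frame: x ahead of the robot, y to its left, z up, the work surface at z = 0. Lengths are in m, angles in rad, forces in N, time in s.
With the tool pointing down it reaches from about 0.25 to 0.8 m from the base axis. Payload 8.5 kg.
Tool frame: the origin (TCP) lies at the very end of the fingers, on their centre line; the grasp point (between the pads) lies 19 mm behind it (bot.tcp_to_grasp is the distance from the TCP to the grasp point, in m); z points along the fingers, y is the direction in which the jaws open and shut (so a half turn about z gives the same grasp; the last joint's range is limited). The gripper opens to 85 mm and grips with 20 to 120 N. Pads are 22 mm wide; open, the fingers measure 114 mm over their backs; the gripper's body (76 mm by 85 mm) begins 54 mm behind the grasp point. The pads swing forward as they close: fully open they stand 13 mm farther back than shut.
Start: joints at [1.28, 0.238, -0.013, 1.319, 0, 1.571], TCP at [0.151, 0.503, 0.207] pointing down, gripper open.
Joint ranges: [-2.66, 2.66], [-1.03, 1.9], [-1.14, 1.46], [-1.82, 2.27], [-1.45, 1.34], [-3.14, 3.14]. Speed limits (rad/s): [2.22, 2.22, 2.79, 3.14, 3.14, 3.14].

### API

Orientations are given as a unit quaternion [w, x, y, z].
In Python, from plant import bot gives the robot as it stands.
- The arm moves only by the tool step_arm, never from a script. Its argument "steps" is one flat list of numbers, 7 for each row, row after row: the shift along the tool's x, y, z in cm, then the turn, a rotation vector about the tool's x, y, z in rad, then the finger opening in cm, from 0 to 8.54. A call has 1 to 5 rows; each row shifts and turns the commanded pose from where the row before left it, along the tool's axes as they then stand; what a row does not reach is not made up. A row lasts 1/8 s, in which the tool goes at most 62.5 mm and 10.7 degrees, less where a joint would pass 70% of its speed; a pose out of reach is approached as far as the arm can. A call with a gripper value outside its range is refused whole. The fingers move at their own pace and stop on an object; "force" is the grip in N (left out, the last holds). Time passes only in rows, so rows that do not move let the fingers close. It gives the time, the measured TCP pose, the force and the opening at its end, in the units of the state.
- bot.get_obs(): the state, without advancing time (a new reading comes with each control period).
- bot.read_camera(name): name is "scene" or "top" or "wrist"; returns (picture, depth): 400x640x3 uint8, red, green, blue; 400x640 float32, m along the optical axis (not along the pixel's ray), 0 where there is no reading.
- bot.calibration(name): a dict with "K" (3x3 intrinsics, pixels), "k1" (the pictures are not rectified: a ray, as slopes to the right and down, at radius r is drawn at 1 + k1 r^2 times it, then the intrinsics apply), "xyz" and "orientation" of the camera in the world. Camera axes: x right, y down, z forward; pixel columns grow to the right and rows downward; lengths in m; the calibration is good to about 2 mm. A picture is of the moment at which its call begins: read the wrist's pose just before it. calibration takes no time and is no camera call; for the wrist camera it gives the pose at the moment of the call.
- bot.close_job(): hands the job in, once; it reports no verdict.
The state is a dict: "clock": time; "joint_pos": joint angles; "dq": joint speeds; "tau": joint torques, N m; "tcp_pos": TCP position; "tool_rot": TCP orientation; "wrist_force": force on the tool from outside, world axes, zero at the start; "ft_torque": the same for the moment, N m; "opening": opening from 0.0 (shut) to 1.0 (fully open).
Only numpy, scipy, OpenCV 4.12 (cv2) and the standard library are available. Lean on these libraries where they do the work, as an engineer would, in place of code of your own. Each camera call takes 0.05 s, during which the arm holds its last target.

### The job

Two or three steel bearing flanges were left standing on edge on the bed of the demagnetiser, where its coil head cannot pass over them. Tip each one over with a light push so that it lies on its plain flat face, hub up; then turn the switch on the coil head clockwise to on, slide the head slowly over the flanges right to the far end and back fully home, and only then turn the switch off again. Never have the head away from its home place with the switch off, leave the flanges lying on the bed, and leave the other things on the bench alone.

Things in the scene. Friction and masses are not known exactly. Their poses are not given: they have to be found in the camera images.
- flange_1_mid (a point): Steel flange, 0.34 kg: round plate 60 mm across, 16 mm thick, with two parallel flats 50 mm apart; round hub 30 mm across, 12 mm tall in the middle of one side, other side plain. Point on its axis, midway through the 16 mm: 25 mm above the bed while standing on a flat, 8 mm above it when lying. x = along the axis out of the hub (up when lying properly), y along the flats. None if absent.
- flange_2_mid (a point): As flange_1 (two or three flanges are present). Standing, it is 50 mm high on a foot 16 mm thick and 33 mm long; it falls to its plain side if leaned 22 degrees that way, to the hub side (wrong, hard to undo) at 13 degrees. To tip it, push the hub side near the top, above the hub, some 20 to 30 mm towards its -x; it falls by itself, its middle ending about 33 mm further that way.
- flange_3_mid (a point): As flange_1. Plain face at x = -8 mm, hub end at x = +20 mm. Standing, its hub covers heights from 10 to 40 mm above the bed, so only the top 10 mm of the plate is bare above the hub.
- plate (a point): Centre of the top of the demagnetiser's bed, 50 mm above the worktop, z up, on a fixed grey box 172 mm (x) by 300 mm (y). Low guide bars run along y at x = -76 and +76 mm (tops 7 mm, end blocks 11 mm above the bed). The flanges stand in a row along y near x = 0, about 70 mm apart, axes roughly along x, hub either way; the head's home is the +y end, its middle at y = 111 mm.
- coil_head (a joint): Coil head: an arch over the whole width of the bed, 46 mm long in y, 34 mm clear above the bed (lying flanges, 28 mm high, pass under; standing ones do not), top 52 mm above the bed. 0 = home at the +y end, growing as it slides towards -y of plate, 0.222 m = far end. About 3 N of friction; stays where it is left.
- head_knob (a point): Middle of the knob by which the head is slid: upright round knob, 25 mm across, its gripping part from 70 to 97 mm above the bed (point at 82 mm), near the head's end towards -x of plate; 75 mm from the switch axis.
- rotary_switch (a joint): Rotary switch with a bar handle on top of the coil head (it moves with the head), vertical axis: 0 = off (white line of the bar along +x of plate), 1.047 rad (60 degrees) = on, growing clockwise seen from above. A spring snaps it over the middle to either stop; it takes about 0.15 N m to turn and stays at both stops.
- switch_grip (a point): On the switch axis, 81 mm above the bed and 8 mm under the bar's top; turns with it. The bar is 44 mm long (x; white line on its +x half), 14 mm thick (y) and spans 61 to 89 mm above the bed, over a round foot of radius 18 mm.
- microscope: Fixed microscope, 0.47 m tall, to the right of the demagnetiser; origin under its middle. Keep clear of it.
- balance: Fixed balance with a glass case, 0.32 m tall, 284 mm deep (x) by 250 mm wide (y), behind the demagnetiser; origin under its middle. Keep clear of it.
- tape_roll: Roll of tape lying flat, 62 mm across, 19 mm high, origin under its centre; leave alone.
- slide_box: Cardboard slide box, 32 x 84 x 29 mm, origin under its centre; leave alone.
- dropper_bottle: Small amber dropper bottle, 36 mm across, 100 mm high, origin under its centre; leave alone.
Things that resemble listed ones, but are neither listed nor needed, are in the scene too. Leave any green look-alike of the part that bears flange_3_mid alone.

How it is judged:
By the outcome, as a careful person would: the job done as asked, in the order asked, and still so for the second after the job is handed in, with the robot touching nothing.
Of flange_1, flange_2, flange_3 only 2 to 3 are there at a start; the rules pass over those that are not, and their reading is None.
Once in a run the grip may slacken for a moment while it holds something.
It also fails if it takes over 192 s, if anything falls off the work surface, if the arm or the gripper's body presses on something with over 40 N, if the wrist force passes 120 N, or if a joint passes its speed limit or range.

## Working session

There is one attempt and no reset: what is moved stays moved. The work goes in short steps, Python scripts to look and compute and a tool call to move; the robot and the scene stay as the last step left them, time stands still between calls to the robot, and variables do not carry over. Pictures are saved under pics/ and viewed, and the job is handed in when it is done.

Besides the shell and the picture viewer there is one more tool, called as a command line: name --argument value ..., lists and objects as JSON in quotes. step_arm: Moves the arm, as the interface text tells. Its arguments: {"type":"object","properties":{"steps":{"type":"array"},"force":{"type":"number"}},"required":["steps"]}

```bash
ls; mkdir -p pics; python3 - <<'E'
from plant import bot
import cv2
print(bot.get_obs())
for n in ("scene","top","wrist"):
    c=bot.calibration(n); p,d=bot.read_camera(n)
    print(n,c)
    cv2.imwrite(f"pics/{n}0.png",p[:,:,::-1])
    import numpy as np; np.save(f"pics/{n}0_d.npy",d)
print(bot.tcp_to_grasp)
E
```

```text
pics
{'clock': 0.0, 'joint_pos': array([ 1.27997393e+00,  2.38769998e-01, -1.42466386e-02,  1.31919318e+00,
        2.49310762e-05,  1.57081824e+00]), 'dq': array([-0.00062207,  0.00030333, -0.00043373,  0.00026788,  0.00035455,
        0.0005419 ]), 'tau': array([ 8.18076805e-04, -5.38781548e+01,  3.46438873e+01,  1.83151272e-02,
        1.45931854e-04,  1.29455282e-05]), 'tcp_pos': array([0.1504036 , 0.50253213, 0.20668627]), 'tool_rot': array([-1.14732870e-04,  1.44910112e-01,  9.89444571e-01, -6.97479111e-04]), 'wrist_force': array([-0.11221684,  0.3331275 ,  0.280712  ]), 'ft_torque': array([ 0.01152696, -0.00767669,  0.00166829]), 'opening': 0.9974808723695044}
scene {'K': array([[520.42891445,   0.        , 324.80254582],
       [  0.        , 520.42891445, 199.8233223 ],
       [  0.        ,   0.        ,   1.        ]]), 'k1': -0.10479418735116965, 'xyz': array([-0.54011019, -0.62474982,  0.66259054]), 'orientation': array([-0.48580224,  0.72157246, -0.41771657,  0.26237805])}
top {'K': array([[453.71290659,   0.        , 319.21509042],
       [  0.        , 453.71290659, 196.36191817],
       [  0.        ,   0.        ,   1.        ]]), 'k1': -0.08274431626025361, 'xyz': array([0.38362406, 0.07755017, 1.19348204]), 'orientation': array([-0.04735267,  0.70765609, -0.7009558 ,  0.07511026])}
wrist {'K': array([[311.61572621,   0.        , 318.10467938],
       [  0.        , 311.61572621, 203.51342001],
       [  0.        ,   0.        ,   1.        ]]), 'k1': -0.04956089958993427, 'xyz': array([0.07787146, 0.525218  , 0.37354719]), 'orientation': array([0.12160189, 0.79300697, 0.59013721, 0.08994999])}
0.0187
```

View pics/scene0.png

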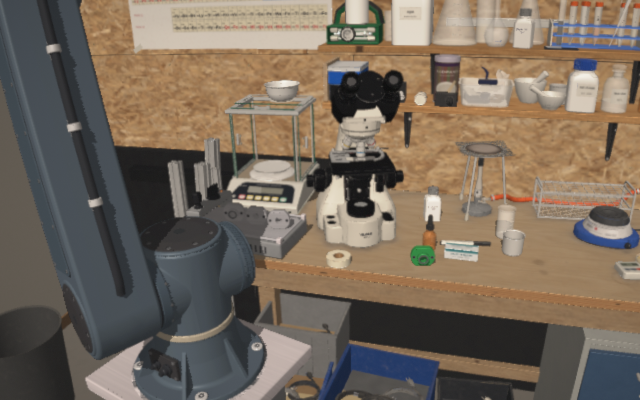

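View pics/top0.png

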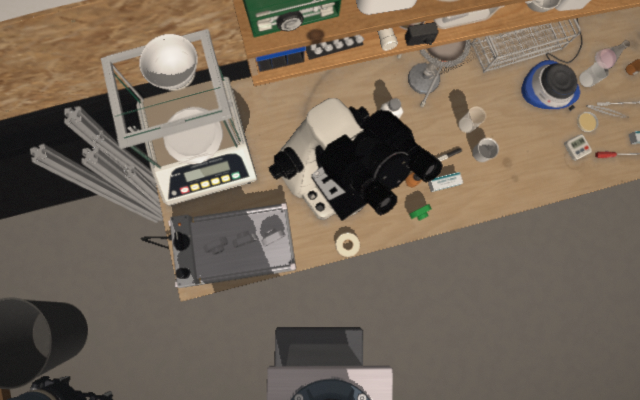

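View pics/wrist0.png

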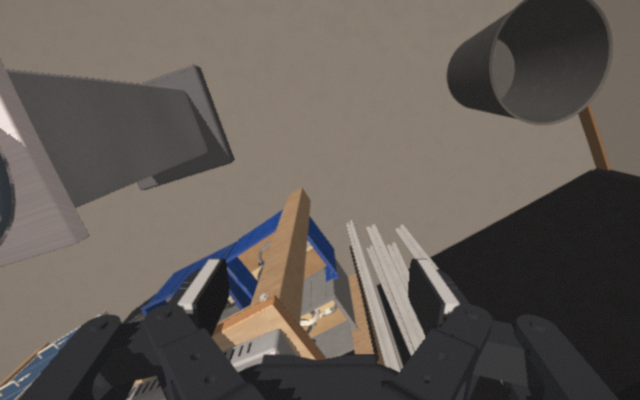

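```bash
cat > h.py <<'E'
import numpy as np, cv2
from scipy.spatial.transform import Rotation as R
def Rq(q): return R.from_quat([q[1],q[2],q[3],q[0]])
def und(c,uv):
    uv=np.atleast_2d(np.array(uv,float)); K=c["K"]
    s=(uv-[K[0,2],K[1,2]])/[K[0,0],K[1,1]]
    rd=np.linalg.norm(s,axis=1,keepdims=True); r=rd.copy()
    for _ in range(30): r=rd/(1+c["k1"]*r**2)
    return s*np.where(rd>0,r/np.maximum(rd,1e-12),1)
def rays(c,uv):
    s=und(c,uv); return Rq(c["orientation"]).apply(np.c_[s,np.ones(len(s))])
def at_depth(c,uv,d): return c["xyz"]+rays(c,uv)*np.reshape(d,(-1,1))
def at_z(c,uv,z):
    r=rays(c,uv); return c["xyz"]+r*((z-c["xyz"][2])/r[:,2])[:,None]
def proj(c,P):
    p=Rq(c["orientation"]).inv().apply(np.atleast_2d(P)-c["xyz"]); s=p[:,:2]/p[:,2:]
    s=s*(1+c["k1"]*(s**2).sum(1,keepdims=True)); return s*[c["K"][0,0],c["K"][1,1]]+[c["K"][0,2],c["K"][1,2]]
def cloud(c,d):
    v,u=np.nonzero(d>0); P=at_depth(c,np.c_[u,v],d[v,u]); return u,v,P
def crop(p,x0,x1,y0,y1,s,fn):
    im=cv2.resize(p[y0:y1,x0:x1,::-1],None,fx=s,fy=s,interpolation=cv2.INTER_CUBIC); cv2.imwrite(fn,im)
E
python3 - <<'E'
from h import *
p=cv2.imread("pics/top0.png")[:,:,::-1]
crop(p,150,310,190,305,5,"pics/top0c.png")
p=cv2.imread("pics/scene0.png")[:,:,::-1]
crop(p,170,330,130,270,4.2,"pics/scene0c.png")
from plant import bot
c=bot.calibration("top"); d=np.load("pics/top0_d.npy")
for uv in [(240,250),(240,268),(181,242),(185,273),(285,230),(215,243),(245,238),(271,230),(230,225),(180,215),(180,258)]:
    print(uv,at_depth(c,uv,d[uv[1],uv[0]]).round(3))
E
```

```text
(240, 250) [[0.446 0.23  0.05 ]]
(240, 268) [[0.401 0.229 0.05 ]]
(181, 242) [[0.458 0.357 0.133]]
(185, 273) [[0.387 0.341 0.145]]
(285, 230) [[0.497 0.119 0.052]]
(215, 243) [[0.459 0.285 0.098]]
(245, 238) [[0.472 0.213 0.102]]
(271, 230) [[0.492 0.151 0.092]]
(230, 225) [[0.508 0.258 0.049]]
(180, 215) [[0.538 0.399 0.001]]
(180, 258) [[0.422 0.366 0.101]]
```

View pics/top0c.png

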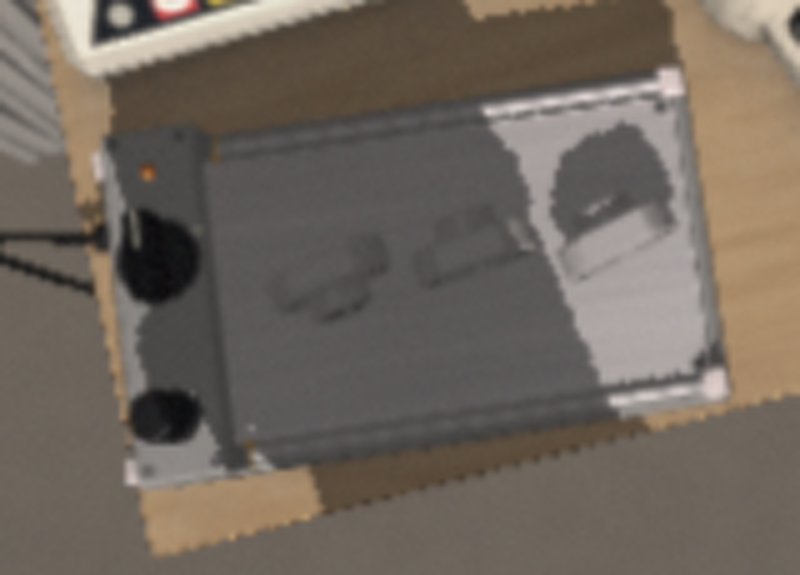

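View pics/scene0c.png

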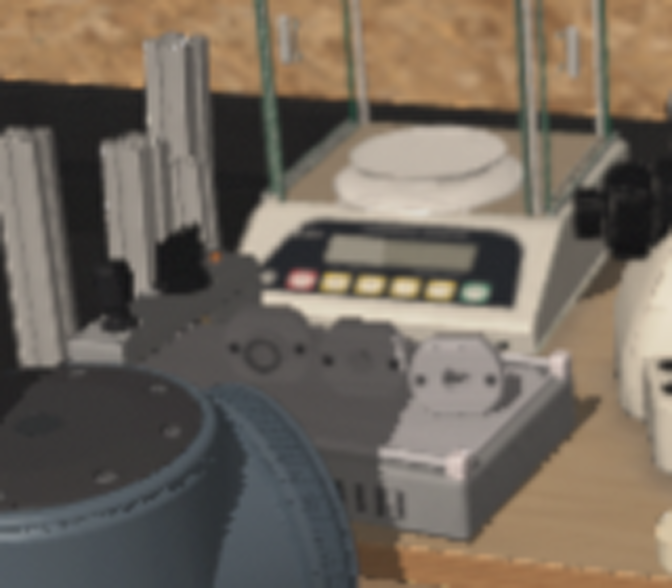

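```bash
python3 - <<'E'
from h import *
from plant import bot
c=bot.calibration("top"); d=np.load("pics/top0_d.npy")
u,v,P=cloud(c,d)
m=(u>150)&(u<310)&(v>195)&(v<300)&(P[:,2]>.035)&(P[:,2]<.15)&(P[:,0]<.56)&(P[:,0]>.3)
# box
b=m
Q=P[b][:,:2].astype(np.float32)
H=cv2.convexHull(Q)
r=cv2.minAreaRect(Q*1000); print(r)
for z0,z1 in [(.045,.056),(.056,.064),(.07,.112),(.098,.106),(.115,.16)]:
    s=m&(P[:,2]>z0)&(P[:,2]<z1); print(z0,z1,s.sum(), cv2.minAreaRect((P[s][:,:2]*1000).astype(np.float32)))
s=m&(P[:,2]>.07)
np.save("pics/cl.npy",np.c_[u[s],v[s],P[s]])
E
```

```text
((458.489501953125, 252.35507202148438), (172.8229522705078, 301.84979248046875), 9.300017356872559)
0.045 0.056 5293 ((458.2544250488281, 251.73458862304688), (171.49575805664062, 300.2064514160156), 9.470501899719238)
0.056 0.064 383 ((458.0377197265625, 251.75009155273438), (167.359375, 298.11474609375), 9.513325691223145)
0.07 0.112 1902 ((459.0377502441406, 251.3635711669922), (169.3987579345703, 271.79925537109375), 9.432596206665039)
0.098 0.106 1266 ((457.9773254394531, 255.11912536621094), (168.8058624267578, 262.17962646484375), 9.24228572845459)
0.115 0.16 262 ((428.2852478027344, 356.6890869140625), (107.2132339477539, 24.31809425354004), 5.897311687469482)
```

```bash
cat >> h.py <<'E'
PC=np.array([.4583,.2519,.05]); YAW=np.deg2rad(9.4)
RP=R.from_euler("z",YAW)
def toP(X): return RP.inv().apply(np.atleast_2d(X)-PC)
def toW(X): return RP.apply(np.atleast_2d(X))+PC
E
python3 - <<'E'
from h import *
a=np.load("pics/cl.npy"); q=toP(a[:,2:])
for y0,y1 in [(0,75),(-55,10),(-150,-55)]:
    s=(q[:,1]*1e3>y0)&(q[:,1]*1e3<y1)&(q[:,2]>.042)&(q[:,2]<.054)
    t=q[s][:,:2]*1e3
    print(s.sum(), t.mean(0).round(1), cv2.minAreaRect(t.astype(np.float32)))
    s2=(q[:,1]*1e3>y0)&(q[:,1]*1e3<y1)&(q[:,2]>.02)&(q[:,2]<.042); t=q[s2]*1e3
    print("hub", s2.sum(), t.mean(0).round(1), t[:,0].min(),t[:,0].max())
s=(q[:,2]>.06); 
for x0,x1 in [(-100,-50),(-45,45)]:
    k=s&(q[:,0]*1e3>x0)&(q[:,0]*1e3<x1); t=q[k]*1e3
    print("knob",k.sum(),t.mean(0),cv2.minAreaRect(t[:,:2].astype(np.float32)), np.percentile(t[:,2],[5,50,95]))
E
```

```text
144 [ 3.  35.3] ((-1.9241104125976562, 33.927955627441406), (28.231706619262695, 49.93756866455078), 14.00965690612793)
hub 109 [-4.  28.5 35.5] -18.452581061271744 18.82355992506985
121 [  3.6 -33.5] ((7.553602695465088, -32.78116226196289), (24.471088409423828, 43.868003845214844), 11.704239845275879)
hub 91 [ 10.2 -23.7  35.3] -8.921283638012515 25.40487885485335
160 [ 1.000e-01 -1.013e+02] ((-1.3525362014770508, -93.48278045654297), (77.1449966430664, 30.843883514404297), 89.25625610351562)
hub 109 [  5.3 -96.5  35.7] -17.601568626977254 22.303024055502338
knob 81 [-57.66377487 108.54103744  93.09995289] ((-58.00139617919922, 111.18403625488281), (24.068674087524414, 15.87757396697998), 84.00577545166016) [76.66119308 95.81637516 99.46197224]
knob 212 [ 17.3743566  107.75100296  79.8128603 ] ((-0.9157981872558594, 106.7778549194336), (86.4805908203125, 34.314056396484375), 10.019782066345215) [60.95152975 85.98745065 92.96894236]
```

```bash
cat >> h.py <<'E'
def tool_delta(o,pos,Rt):
    """rows needed from current obs to target pos (world), orientation Rt (Rotation)"""
    Rc=Rq(o["tool_rot"]); d=Rc.inv().apply(np.array(pos)-o["tcp_pos"]); w=(Rc.inv()*Rt).as_rotvec()
    return d*100, w
def Rdown(yawy):
    """tool down, with tool y at plate-frame angle yawy deg (90 = plate y)"""
    a=np.deg2rad(yawy)+YAW; y=np.array([np.cos(a),np.sin(a),0]); z=np.array([0,0,-1.]); x=np.cross(y,z)
    return R.from_matrix(np.c_[x,y,z])
E
python3 - <<'E'
from h import *
from plant import bot
o=bot.get_obs(); c=bot.calibration("wrist")
Rc=Rq(o["tool_rot"]); print("cam in tool",Rc.inv().apply(c["xyz"]-o["tcp_pos"]), (Rc.inv()*Rq(c["orientation"])).as_matrix().round(3))
pos=toW([0.0,-0.03,0.19])[0]; print(pos); print(tool_delta(o,pos,Rdown(90)))
E
```

```text
cam in tool [ 0.07597053  0.00068979 -0.16678245] [[-0.001 -0.954 -0.299]
 [ 1.    -0.001  0.   ]
 [-0.    -0.299  0.954]]
[0.46319978 0.22230284 0.24      ]
(array([-38.00249793, -17.89388082,  -3.29800814]), array([-1.05058618e-03, -2.80525926e-04, -4.54799639e-01]))
```

step_arm --steps '[-3.8, -1.8, -0.66, 0, 0, 0, 0, -3.8, -1.8, -0.66, 0, 0, 0, 0, -3.8, -1.8, -0.66, 0, 0, 0, 0, -3.8, -1.8, -0.66, 0, 0, 0, 0, -3.8, -1.8, -0.66, 0, 0, 0, 0]' --force 30

```text
clock: 0.78
tcp_pos: [0.3075, 0.3611, 0.2404]
tool_rot: [-0.0, 0.145, 0.989, -0.0]
wrist_force: [-0.4, 0.9, -0.4]
opening: 0.001
```

step_arm --steps '[-3.8, -1.8, 0, 0, 0, 0, 0, -3.8, -1.8, 0, 0, 0, 0, 0, -3.8, -1.8, 0, 0, 0, 0, 0, -3.8, -1.8, 0, 0, 0, 0, 0, -3.8, -1.8, 0, 0, 0, 0, 0]'

```text
clock: 1.4
tcp_pos: [0.4638, 0.2204, 0.2401]
tool_rot: [-0.0, 0.145, 0.989, -0.0]
wrist_force: [1.0, 0.7, 0.1]
opening: 0.002
```

step_arm --steps '[0, 0, 0, 0, 0, -0.15, 0, 0, 0, 0, 0, 0, -0.15, 0, 0, 0, 0, 0, 0, -0.15, 0, 0, 0, 0, 0, 0, 0, 0]'

```text
clock: 1.9
tcp_pos: [0.4629, 0.2214, 0.2401]
tool_rot: [-0.0, -0.079, 0.997, -0.0]
wrist_force: [-0.3, 0.5, -0.3]
opening: 0.0
```

```bash
cat > snap.py <<'E'
from h import *
from plant import bot
import sys,pickle
def snap(n,tag):
    o=bot.get_obs(); c=bot.calibration(n); p,d=bot.read_camera(n)
    cv2.imwrite(f"pics/{tag}.png",p[:,:,::-1]); pickle.dump((o,c,p,d),open(f"pics/{tag}.pkl","wb"))
    print(o["clock"],"tcp plate",(toP(o["tcp_pos"])*1e3).round(1),"f",o["wrist_force"].round(1),"op",o["opening"], "yawdeg",np.rad2deg(np.arctan2(*(RP.inv()*Rq(o["tool_rot"])).as_matrix()[[1,0],1])).round(2))
    return o,c,p,d
if __name__=="__main__": snap(sys.argv[1],sys.argv[2])
E
python3 snap.py wrist w1
```

```text
1.9 tcp plate [[ -0.5 -30.8 190.1]] f [-0.3  0.5 -0.3] op 0.00011633576609792727 yawdeg 89.66
```

View pics/w1.png

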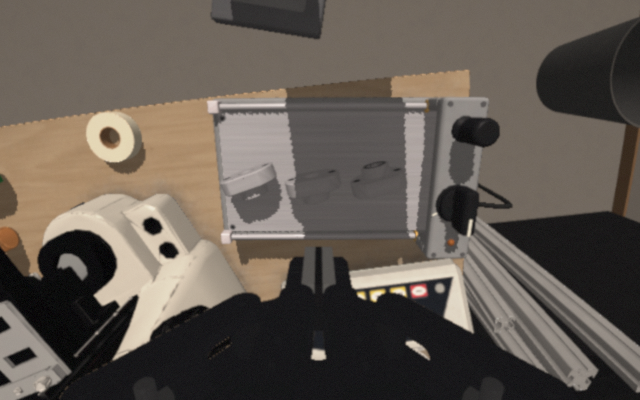

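```bash
cat > fl.py <<'E'
from h import *
import pickle,sys
o,c,p,d=pickle.load(open(f"pics/{sys.argv[1]}.pkl","rb"))
u,v,P=cloud(c,d); q=toP(P)*1e3
s=(abs(q[:,0])<66)&(q[:,1]>-145)&(q[:,1]<86)&(q[:,2]<70)
b=s&(abs(q[:,2])<5); A=np.c_[q[b][:,:2],np.ones(b.sum())]; print("bed z",np.linalg.lstsq(A,q[b][:,2],rcond=None)[0].round(4))
t=s&(q[:,2]>8)
im=np.zeros((400,640),np.uint8); im[v[t],u[t]]=255
n,lab,st,_=cv2.connectedComponentsWithStats(im)
for i in range(1,n):
    if st[i,4]<60: continue
    k=t&(lab[v,u]==i); a=q[k]
    top=a[a[:,2]>44]; 
    print(i,st[i],"range",a.min(0).round(1),a.max(0).round(1))
    if len(top)>10:
        r=cv2.minAreaRect(top[:,:2].astype(np.float32)); print("  top",len(top),top.mean(0).round(1),r)
E
python3 fl.py w1
python3 - <<'E'
from h import *
p=cv2.imread("pics/w1.png")[:,:,::-1]
crop(p,205,505,90,260,2.6,"pics/w1c.png")
E
```

```text
bed z [0.0013 0.0007 0.2373]
1 [ 351  161   56   38 1519] range [-19.9   5.2   8.1] [17.4 63.  52. ]
  top 714 [ 2.5 34.2 49.2] ((3.050225257873535, 35.02521896362305), (16.43381690979004, 47.09307861328125), 16.752599716186523)
2 [ 220  162   57   39 1331] range [ -18.7 -135.7    8.5] [ 20.2 -75.7  52.1]
  top 711 [  -2.7 -104.9   49.4] ((-2.025686025619507, -105.78170776367188), (16.375394821166992, 48.31427001953125), 19.058380126953125)
3 [ 285  169   57   35 1403] range [-10.1 -66.1   8.2] [24.5 -5.5 52.3]
  top 724 [  2.5 -36.   49.3] ((3.160107135772705, -36.08741760253906), (16.497333526611328, 47.56215286254883), 11.210987091064453)
```

View pics/w1c.png

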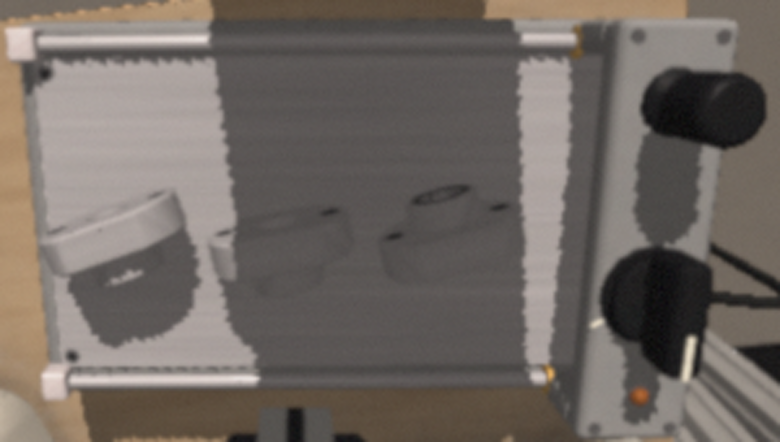

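```bash
python3 - <<'E'
from h import *
import pickle
for f in ("w1","top0"):
  if f=="w1": o,c,p,d=pickle.load(open("pics/w1.pkl","rb"))
  else:
    from plant import bot
    c=bot.calibration("top"); d=np.load("pics/top0_d.npy")
  u,v,P=cloud(c,d); q=toP(P)*1e3
  for n,x,y,a in [("A",3,34.5,16.75),("B",3,-36,11.2),("C",-2.4,-105,19)]:
    a=np.deg2rad(a); ax=(q[:,0]-x)*np.cos(a)+(q[:,1]-y)*np.sin(a); ay=-(q[:,0]-x)*np.sin(a)+(q[:,1]-y)*np.cos(a)
    s=(abs(ay)<30)&(q[:,2]>15)&(q[:,2]<60)&(abs(ax)<35)
    h=np.histogram(ax[s],np.arange(-26,28,4))[0]; print(f,n,h, "ay of hub pts", ay[s&(abs(ax)>12)].mean().round(1), q[s&(abs(ax)>12),2].max().round(1))
E
```

```text
w1 A [  0 140 120 101 429 203 200 213  82   0   0   0   0] ay of hub pts 0.0 41.8
w1 B [  0   0   0   0 416 228 208 207  92  59 101  38   0] ay of hub pts 0.7 41.5
w1 C [  0   0   0   0 292 223 218 222 105  92 102  49   0] ay of hub pts 1.8 41.8
top0 A [ 0 14 24 20 48 43 38 42 33  0  0  0  0] ay of hub pts 0.7 43.9
top0 B [ 0  0  0  0 45 42 42 39 28 17 22 13  0] ay of hub pts -1.4 44.4
top0 C [ 0  0  0  0 40 40 40 39 29 18 21 13  0] ay of hub pts -2.1 44.0
```

step_arm --steps '[-1.5, 0, 5, 0, 0, -0.1, 0, -1.5, 0, 5, 0, 0, -0.1, 0, 0, 0, 2, 0, 0, 0, 0, 0, 0, 0, 0, 0, 0, 0]'

```text
clock: 2.45
tcp_pos: [0.4911, 0.2273, 0.1188]
tool_rot: [-0.002, -0.177, 0.984, -0.0]
wrist_force: [-1.1, -0.3, -0.0]
opening: 0.002
```

```bash
cat > to.py <<'E'
from h import *
from plant import bot
import sys
x,y,z,yaw=map(float,sys.argv[1:5])
o=bot.get_obs(); d,w=tool_delta(o,toW([x/1e3,y/1e3,z/1e3])[0],Rdown(yaw))
print("at",(toP(o["tcp_pos"])*1e3).round(1),"f",o["wrist_force"].round(1),"t",round(o["clock"],2)); print("cm",d.round(2),"rot",w.round(3))
E
python3 to.py 29.5 -30.8 46.5 101.2
```

```text
at [[ 28.4 -29.7  68.8]] f [-1.1 -0.3 -0. ] t 2.45
cm [-0.1  -0.13  2.23] rot [-0.    -0.004 -0.003]
```

step_arm --steps '[-0.1, -0.13, 1.1, 0, 0, 0, 0, 0, 0, 1.1, 0, 0, 0, 0, 0, 0, 0, 0, 0, 0, 0]'

```text
clock: 2.82
tcp_pos: [0.4932, 0.2267, 0.0978]
tool_rot: [-0.0, -0.178, 0.984, -0.0]
wrist_force: [-0.1, -0.4, 0.8]
opening: 0.001
```

```bash
python3 to.py 29.5 -30.8 46.5 101.2; python3 snap.py wrist w2
```

```text
at [[ 30.3 -30.6  47.8]] f [-0.1 -0.4  0.8] t 2.83
cm [ 0.09 -0.    0.13] rot [-0.    -0.001 -0.001]
2.825 tcp plate [[ 30.3 -30.6  47.8]] f [-0.1 -0.4  0.8] op 0.0014051343961991997 yawdeg 101.16
```

View pics/w2.png

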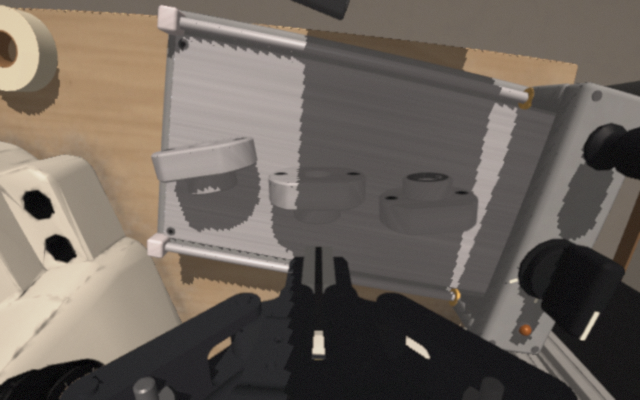

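```bash
python3 - <<'E'
from h import *
import pickle
o,c,p,d=pickle.load(open("pics/w2.pkl","rb"))
for v in range(236,300,4):
    print(v,[ (Rq(o["tool_rot"]).inv().apply(at_depth(c,(u,v),d[v,u])-o["tcp_pos"])[0]*1e3).round(0).tolist() for u in (300,311,327,335)])
E
python3 fl.py w2
```

```text
236 [[-17.0, -13.0, 48.0], [-17.0, -5.0, 48.0], [-17.0, 7.0, 47.0], [-17.0, 13.0, 47.0]]
240 [[-20.0, -13.0, 47.0], [-20.0, -5.0, 48.0], [-20.0, 7.0, 48.0], [-20.0, 13.0, 47.0]]
244 [[-23.0, -13.0, 47.0], [-23.0, -5.0, 47.0], [-23.0, 7.0, 47.0], [-23.0, 13.0, 47.0]]
248 [[-27.0, -13.0, 47.0], [11.0, -3.0, -31.0], [10.0, 5.0, -30.0], [-27.0, 13.0, 48.0]]
252 [[-30.0, -13.0, 48.0], [10.0, -3.0, -34.0], [10.0, 5.0, -33.0], [-29.0, 13.0, 46.0]]
256 [[-34.0, -14.0, 48.0], [10.0, -3.0, -38.0], [10.0, 4.0, -38.0], [-33.0, 13.0, 47.0]]
260 [[6.0, -8.0, -35.0], [10.0, -3.0, -43.0], [11.0, 4.0, -43.0], [6.0, 8.0, -35.0]]
264 [[6.0, -8.0, -38.0], [11.0, -3.0, -47.0], [10.0, 4.0, -46.0], [6.0, 8.0, -39.0]]
268 [[6.0, -8.0, -42.0], [11.0, -3.0, -50.0], [10.0, 4.0, -48.0], [6.0, 8.0, -42.0]]
272 [[6.0, -8.0, -45.0], [10.0, -3.0, -52.0], [10.0, 4.0, -53.0], [6.0, 8.0, -45.0]]
276 [[6.0, -7.0, -49.0], [10.0, -3.0, -56.0], [10.0, 4.0, -56.0], [6.0, 8.0, -49.0]]
280 [[6.0, -7.0, -52.0], [10.0, -2.0, -58.0], [10.0, 4.0, -59.0], [11.0, 7.0, -60.0]]
284 [[11.0, -7.0, -63.0], [10.0, -2.0, -61.0], [10.0, 4
[... 246 characters left out ...]
71.0], [11.0, 4.0, -71.0], [12.0, 6.0, -72.0]]
bed z [0.001  0.0008 0.2487]
1 [ 151  136  107   59 4141] range [ -18.8 -136.1    8.1] [ 19.8 -75.9  52.3]
  top 2415 [  -3.  -104.2   49.3] ((-2.0492875576019287, -106.27338409423828), (16.288789749145508, 47.86121368408203), 18.848207473754883)
2 [ 269  168   97   56 4364] range [-10.4 -66.8   8. ] [24.3 -6.2 53. ]
  top 2408 [  2.3 -36.5  49.3] ((3.0813159942626953, -36.21471405029297), (16.651445388793945, 47.80165100097656), 11.15756893157959)
3 [ 378  172  100   64 4909] range [-19.7   4.    8.1] [17.8 61.4 52.3]
  top 2278 [ 2.6 32.8 49.2] ((3.5089166164398193, 34.53306198120117), (17.28887176513672, 47.90390396118164), 15.78300666809082)
```

```bash
python3 - <<'E'
from h import *
from plant import bot
c=bot.calibration("wrist"); o=bot.get_obs()
d=np.load("pics/wrist0_d.npy")
# same cam-tool transform: compute in tool frame using current pose
def tool(u,v,d): return (Rq(o["tool_rot"]).inv().apply(at_depth(c,np.c_[u,v],d)-o["tcp_pos"])*1e3)
v,u=np.nonzero((d>0)&(d<.26)); t=tool(u,v,d[v,u])
s=(t[:,2]>-60)
print(len(t),t[s].min(0),t[s].max(0))
for z in range(-60,20,5):
    k=(t[:,2]>=z)&(t[:,2]<z+5)
    if k.any(): print(z,k.sum(),t[k].min(0).round(0),t[k].max(0).round(0), u[k].min(),u[k].max(),v[k].min(),v[k].max())
import pickle
d=pickle.load(open("pics/w2.pkl","rb"))[3]
v,u=np.nonzero((d>0)&(d<.26)); t=tool(u,v,d[v,u])
print("shut")
for z in range(-60,20,5):
    k=(t[:,2]>=z)&(t[:,2]<z+5)&(abs(t[:,1])<30)&(t[:,0]<15)
    if k.any(): print(z,k.sum(),t[k].min(0).round(0),t[k].max(0).round(0), u[k].min(),u[k].max(),v[k].min(),v[k].max())
E
```

```text
39426 [-12.54837785 -56.36989837 -59.99584913] [ 11.38709153  56.8469783  -36.59661802]
-60 764 [-13. -56. -60.] [ 11.  57. -55.] 177 459 273 326
-55 663 [-12. -56. -55.] [ 11.  57. -50.] 183 453 267 320
-50 588 [-12. -56. -50.] [ 11.  57. -45.] 188 449 262 311
-45 453 [-12. -53. -45.] [ 11.  55. -40.] 197 440 259 304
-40 125 [-11. -45. -40.] [  9.  44. -37.] 219 414 259 297
shut
-60 249 [  6. -13. -60.] [ 11.  14. -55.] 285 351 274 286
-55 390 [  5. -13. -55.] [ 11.  14. -50.] 286 350 268 284
-50 345 [  5. -13. -50.] [ 11.  14. -45.] 287 350 262 279
-45 320 [  5. -13. -45.] [ 11.  14. -40.] 288 349 257 272
-40 292 [  5. -13. -40.] [ 11.  14. -35.] 289 348 252 266
-35 223 [  5. -12. -35.] [ 11.  14. -30.] 292 347 248 261
-30 41 [ 10.  -6. -30.] [ 11.   7. -27.] 305 332 247 248
5 277 [ 8. -9.  6.] [15.  9. 10.] 302 332 212 223
10 147 [  8. -13.  10.] [15. 13. 15.] 296 338 211 223
15 38 [  8. -15.  15.] [13. 14. 19.] 294 340 211 219
```

```bash
python3 - <<'E'
from h import *
p=cv2.imread("pics/w2.png")[:,:,::-1]
crop(p,260,380,160,300,4.2,"pics/w2c.png")
E
python3 snap.py scene s2; python3 - <<'E'
from h import *
p=cv2.imread("pics/s2.png")[:,:,::-1]
crop(p,170,330,130,270,4.2,"pics/s2c.png")
E
```

```text
2.875 tcp plate [[ 30.6 -30.5  48.3]] f [ 0.3  0.  -0.3] op 0.0005076417168208376 yawdeg 101.16
```

View pics/w2c.png

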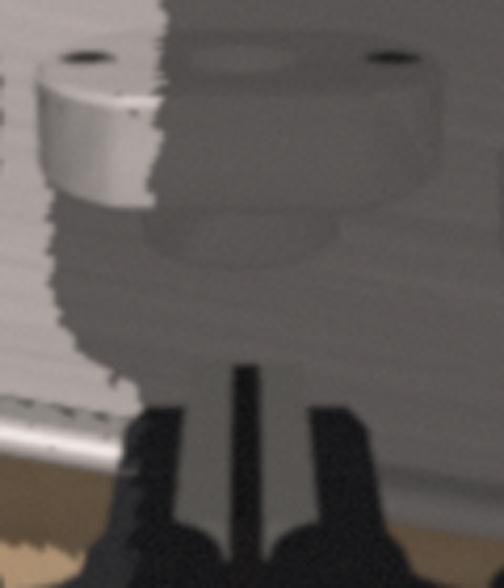

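View pics/s2c.png

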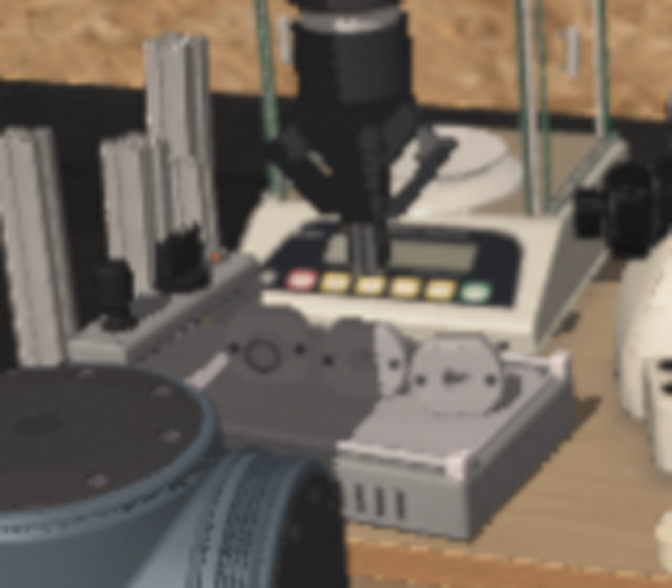

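```bash
python3 - <<'E'
from h import *
import pickle
o,c,p,d=pickle.load(open("pics/s2.pkl","rb"))
print("proj TCP scene",proj(c,o["tcp_pos"]), "tip 28mm up",proj(c,o["tcp_pos"]+[0,0,.028]))
for uv in [(257,193),(255,190),(259,190),(257,185),(257,205),(251,215)]: 
    P=at_depth(c,uv,d[uv[1],uv[0]]); print(uv,P.round(3),(toP(P)*1e3).round(1))
print(proj(c,toW([[.003,-.036,.05]])))
E
```

```text
proj TCP scene [[258.32077477 202.46339698]] tip 28mm up [[257.5399527  193.12548457]]
(257, 193) [[0.49  0.225 0.128]] [[ 26.5 -31.3  78.3]]
(255, 190) [[0.48  0.223 0.141]] [[ 16.5 -31.6  91.1]]
(259, 190) [[0.489 0.217 0.139]] [[ 24.1 -39.7  89.1]]
(257, 185) [[0.486 0.22  0.154]] [[ 21.7 -36.1 104.3]]
(257, 205) [[0.595 0.316 0.033]] [[145.   41.1 -16.6]]
(251, 215) [[0.453 0.223 0.077]] [[-10.  -27.9  27.3]]
[[255.24084284 205.93636894]]
```

step_arm --steps '[0.2, 0, 0.15, 0, 0, 0, 0, 0.3, 0, 0, 0, 0, 0, 0, 0.3, 0, 0, 0, 0, 0, 0, 0.3, 0, 0, 0, 0, 0, 0, 0, 0, 0, 0, 0, 0, 0]'

```text
clock: 3.55
tcp_pos: [0.4831, 0.2229, 0.0969]
tool_rot: [-0.0, -0.179, 0.984, -0.0]
wrist_force: [-0.3, 0.4, 0.9]
opening: 0.003
```

```bash
python3 to.py 29.5 -30.8 46.5 101.2; python3 snap.py wrist w3; python3 fl.py w3
```

```text
at [[ 19.8 -32.7  46.9]] f [-0.3  0.4  0.9] t 3.55
cm [-0.99 -0.01  0.04] rot [-0. -0. -0.]
3.55 tcp plate [[ 19.8 -32.7  46.9]] f [-0.3  0.4  0.9] op 0.0030566935917551233 yawdeg 101.18
bed z [0.0012 0.0007 0.2628]
1 [ 153  153  105   60 4310] range [ -18.7 -134.8    8. ] [ 20.2 -75.8  52. ]
  top 2397 [  -3.2 -104.4   49.3] ((-2.016766309738159, -106.13214111328125), (16.528940200805664, 47.57047653198242), 18.757497787475586)
2 [ 269  184   97   57 4462] range [-10.5 -67.    8. ] [25.1 -6.6 52. ]
  top 2311 [  2.1 -36.6  49.2] ((2.8748040199279785, -36.44328308105469), (16.48500633239746, 47.45281219482422), 10.795771598815918)
3 [ 378  188   99   65 4982] range [-19.8   3.8   8.1] [17.9 60.6 52.1]
  top 2204 [ 2.5 32.8 49.2] ((3.3135979175567627, 34.62004852294922), (17.12940216064453, 48.09892272949219), 15.296639442443848)
```

View pics/w3.png

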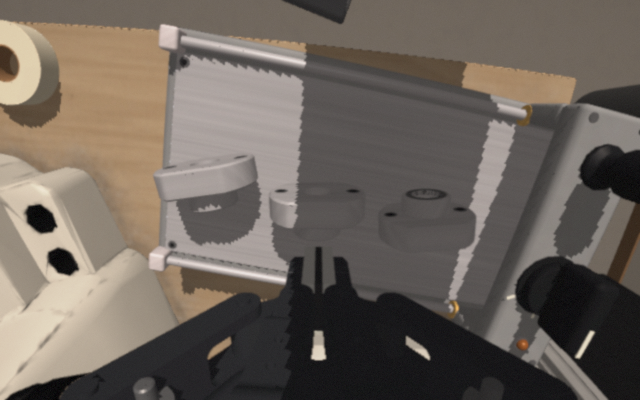

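step_arm --steps '[0.2, 0, 0, 0, 0, 0, 0, 0.2, 0, 0, 0, 0, 0, 0, 0.2, 0, 0, 0, 0, 0, 0, 0, 0, 0, 0, 0, 0, 0]'

```text
clock: 4.1
tcp_pos: [0.4776, 0.2208, 0.0968]
tool_rot: [-0.0, -0.179, 0.984, -0.0]
wrist_force: [-0.2, 0.3, 0.4]
opening: 0.003
```

```bash
python3 snap.py wrist w4; python3 fl.py w4|grep -A1 "^2"
```

```text
4.1 tcp plate [[ 13.9 -33.8  46.8]] f [-0.2  0.3  0.4] op 0.0033705545668624437 yawdeg 101.18
2 [ 154  162  105   61 4335] range [ -18.7 -136.1    8. ] [ 19.8 -75.8  52.1]
  top 2351 [  -3.3 -104.3   49.3] ((-2.015458583831787, -106.05506134033203), (16.51430892944336, 47.849273681640625), 18.725162506103516)
```

```bash
python3 fl.py w4; python3 -c "
import pickle,cv2
from h import *
o,c,p,d=pickle.load(open('pics/w4.pkl','rb'));crop(p,230,410,150,320,4,'pics/w4c.png')"
```

```text
bed z [0.0011 0.0006 0.2621]
2 [ 154  162  105   61 4335] range [ -18.7 -136.1    8. ] [ 19.8 -75.8  52.1]
  top 2351 [  -3.3 -104.3   49.3] ((-2.015458583831787, -106.05506134033203), (16.51430892944336, 47.849273681640625), 18.725162506103516)
4 [ 270  192   95   56 4404] range [-10.5 -66.9   8. ] [24.5 -6.8 52.3]
  top 2296 [  2.  -36.5  49.2] ((2.923171043395996, -36.29249572753906), (16.585895538330078, 48.049259185791016), 10.941547393798828)
6 [ 377  197   99   66 4973] range [-19.8   3.9   8.1] [18.5 61.5 52.7]
  top 2136 [ 2.4 32.7 49.2] ((3.390406608581543, 34.729000091552734), (17.39615821838379, 47.76405334472656), 14.964502334594727)
```

View pics/w4c.png

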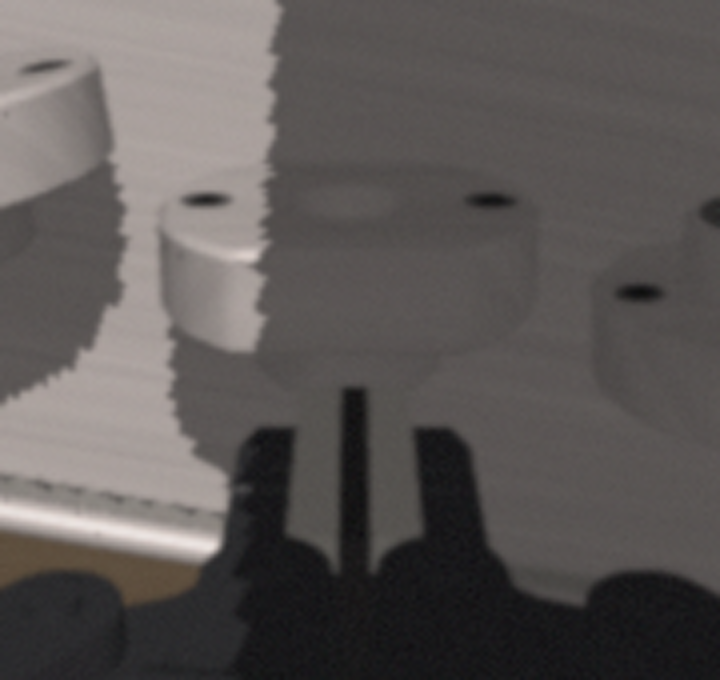

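step_arm --steps '[-0.8, 0, 0, 0, 0, 0, 0, -0.8, 0, 0, 0, 0, 0, 0, 0, 0, 1.0, 0, 0, 0, 0, 0, 0, 1.0, 0, 0, 0, 0, 0, 0, 0.5, 0, 0, 0, 0]'

```text
clock: 4.78
tcp_pos: [0.4919, 0.2261, 0.0706]
tool_rot: [-0.001, -0.179, 0.984, -0.0]
wrist_force: [0.3, 0.7, 0.0]
opening: 0.001
```

step_arm --steps '[0, 0, 0.2, 0, 0, 0, 0, 0, 0, 0, 0, 0, 0, 0]'

```text
clock: 5.03
tcp_pos: [0.4927, 0.2265, 0.0698]
tool_rot: [-0.0, -0.179, 0.984, -0.0]
wrist_force: [0.0, -0.7, 0.4]
opening: 0.002
```

```bash
cat > fin.py <<'E'
from h import *
import pickle,sys
o,c,p,d=pickle.load(open(f"pics/{sys.argv[1]}.pkl","rb"))
v,u=np.nonzero((d>0)&(d<.26)); P=at_depth(c,np.c_[u,v],d[v,u]); t=Rq(o["tool_rot"]).inv().apply(P-o["tcp_pos"])*1e3; q=toP(P)*1e3
s=(abs(t[:,1])<8)&(t[:,0]>8.5)&(t[:,0]<12)&(t[:,2]>-60)&(t[:,2]<-15); k=np.argsort(-t[s][:,2])[:8]
print("tip tool z",t[s][k,2].round(1),"plate z",q[s][k,2].round(1),"x",t[s][k,0].round(1))
E
python3 snap.py wrist w5; python3 fin.py w5;python3 fin.py w4; python3 -c "
import pickle,cv2
from h import *
o,c,p,d=pickle.load(open('pics/w5.pkl','rb'));crop(p,230,410,150,320,4,'pics/w5c.png')"
```

```text
5.025 tcp plate [[ 29.8 -30.7  19.8]] f [ 0.  -0.7  0.4] op 0.0024597455519634473 yawdeg 101.18
tip tool z [-17.4 -17.6 -17.6 -17.7 -17.8 -17.9 -18.  -18. ] plate z [37.1 37.4 37.4 37.5 37.5 37.7 37.8 37.8] x [11.7 11.8 10.6 11.3 10.7  8.5  8.6 11.4]
tip tool z [-28.1 -28.2 -28.3 -28.3 -28.5 -28.6 -28.6 -28.6] plate z [74.9 75.  75.2 75.2 75.3 75.4 75.4 75.4] x [ 9.9  9.9 10.  10.  10.1 10.1 10.1 10.1]
```

View pics/w5c.png

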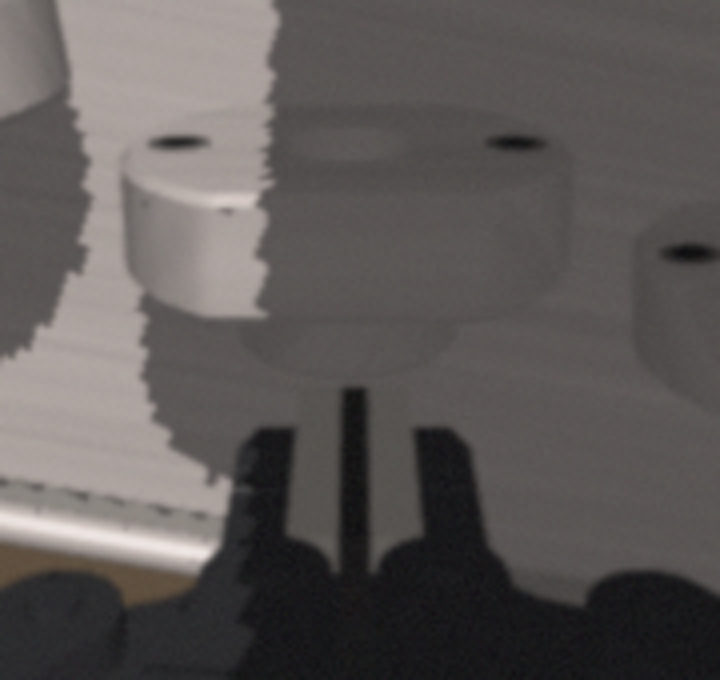

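step_arm --steps '[0.2, 0, 0.2, 0, 0, 0, 0, 0.4, 0, 0, 0, 0, 0, 0, 0.4, 0, 0, 0, 0, 0, 0, 0.4, 0, -0.05, 0, 0, 0, 0, 0, 0, 0, 0, 0, 0, 0]'

```text
clock: 5.7
tcp_pos: [0.4796, 0.2216, 0.0686]
tool_rot: [0.0, -0.179, 0.984, 0.0]
wrist_force: [2.1, 0.1, 1.4]
opening: -0.0
```

```bash
python3 snap.py wrist w6; python3 fl.py w6;  python3 -c "
import pickle,cv2
from h import *
o,c,p,d=pickle.load(open('pics/w6.pkl','rb'));crop(p,230,410,150,320,4,'pics/w6c.png')"
```

```text
5.7 tcp plate [[ 16.1 -33.4  18.6]] f [2.1 0.1 1.4] op -0.0001418539490584906 yawdeg 101.18
bed z [0.001  0.0007 0.2623]
2 [ 126  166  123   72 6086] range [ -18.9 -135.8    8. ] [ 19.8 -75.9  52.3]
  top 3285 [  -3.5 -104.    49.3] ((-1.983860731124878, -106.07111358642578), (16.636404037475586, 48.13269805908203), 19.005014419555664)
5 [ 261  200  112   81 6552] range [-13.9 -67.3   8. ] [21.4 -7.7 70. ]
  top 4574 [ -0.  -36.7  52.7] ((0.26649951934814453, -36.887123107910156), (21.78223991394043, 48.97420120239258), 11.555461883544922)
7 [ 386  207  115   78 6951] range [-19.6   3.8   8. ] [18.  61.2 52.2]
  top 2902 [ 2.1 32.6 49.1] ((2.881807327270508, 34.42174530029297), (17.52772331237793, 47.640830993652344), 15.028436660766602)
```

View pics/w6c.png

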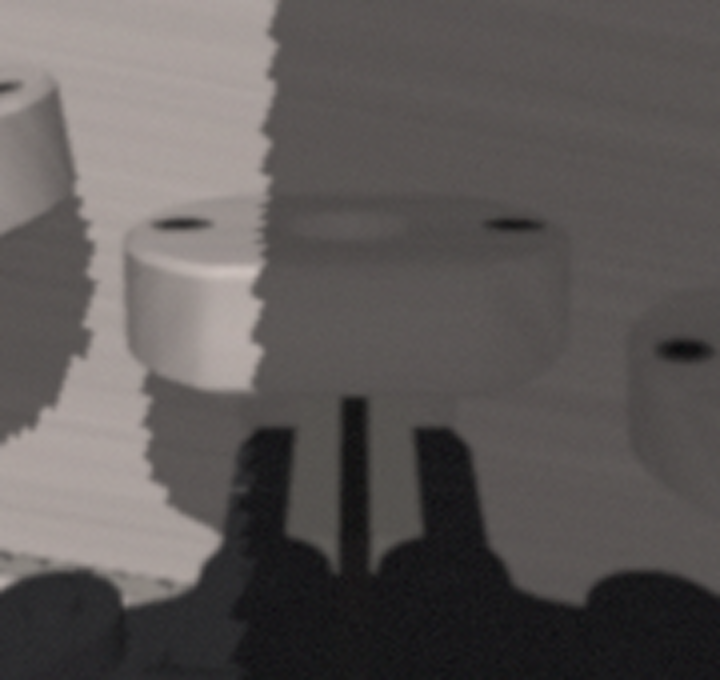

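step_arm --steps '[0.4, 0, -0.05, 0, 0, 0, 0, 0.4, 0, -0.05, 0, 0, 0, 0, 0.4, 0, -0.02, 0, 0, 0, 0, 0.4, 0, 0, 0, 0, 0, 0, 0.3, 0, 0, 0, 0, 0, 0]'

```text
clock: 6.38
tcp_pos: [0.4649, 0.2162, 0.0722]
tool_rot: [0.004, -0.179, 0.984, 0.001]
wrist_force: [2.6, 0.9, 20.6]
opening: 0.003
```

step_arm --steps '[0, 0, 0, 0, 0, 0, 0, 0, 0, 0, 0, 0, 0, 0, 0, 0, 0, 0, 0, 0, 0]'

```text
clock: 6.75
tcp_pos: [0.4647, 0.2162, 0.0722]
tool_rot: [0.003, -0.179, 0.984, 0.001]
wrist_force: [2.6, 1.0, 21.0]
opening: -0.001
```

```bash
python3 snap.py wrist w7; python3 fl.py w7
```

```text
6.75 tcp plate [[  0.5 -36.3  22.2]] f [ 2.6  1.  21. ] op -0.0011407149327296994 yawdeg 101.18
bed z [0.0013 0.0008 0.2813]
2 [ 135  191  117   71 5825] range [ -18.9 -136.2    8. ] [ 19.3 -75.9  52.3]
  top 2908 [  -3.8 -103.9   49.2] ((-1.9418249130249023, -106.05296325683594), (16.64026641845703, 47.96092224121094), 18.917606353759766)
4 [ 263  210  108   67 5097] range [-29.2 -68.7  13.5] [ 10.4 -10.6  70. ]
  top 3852 [-15.6 -39.6  51.6] ((-13.90095329284668, -39.670616149902344), (25.23708724975586, 49.08204650878906), 11.049965858459473)
6 [ 383  229  108   78 6452] range [-19.5   3.9   8.1] [18.3 61.1 52.4]
  top 2507 [ 1.4 32.9 49.1] ((3.2479982376098633, 34.40298843383789), (18.020919799804688, 47.294315338134766), 14.26683521270752)
```

View pics/w7.png

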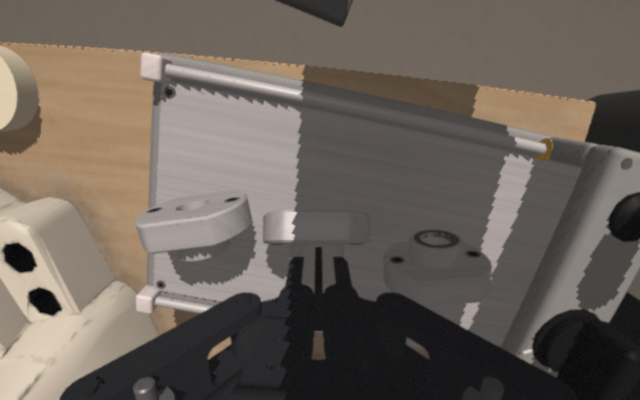

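step_arm --steps '[0.2, 0, -0.3, 0, 0, 0, 0, 0.3, 0, -0.3, 0, 0, 0, 0, 0.3, 0, -0.3, 0, 0, 0, 0, 0, 0, -0.5, 0, 0, 0, 0, 0, 0, 0, 0, 0, 0, 0]'

```text
clock: 7.42
tcp_pos: [0.4545, 0.2122, 0.0838]
tool_rot: [0.0, -0.179, 0.984, 0.0]
wrist_force: [-0.4, 0.1, -0.0]
opening: 0.005
```

```bash
python3 snap.py wrist w8; python3 fl.py w8
```

```text
7.425 tcp plate [[-10.2 -38.5  33.8]] f [-0.4  0.1 -0. ] op 0.0050322549188108745 yawdeg 101.18
bed z [0.0013 0.0007 0.2969]
1 [ 269  158   97   79 6181] range [-57.3 -72.6   8. ] [ -2.2 -12.8  30.3]
3 [ 149  203  108   66 5049] range [ -18.7 -136.1    8. ] [ 19.  -76.   52.1]
  top 2446 [  -3.8 -104.1   49.2] ((-2.146322011947632, -105.6426773071289), (16.588008880615234, 47.60513687133789), 19.02766227722168)
8 [ 379  238  100   72 5280] range [-19.9   4.    8.1] [18.  62.2 52. ]
  top 1950 [ 0.3 34.7 49.1] ((2.749467372894287, 34.47468566894531), (17.413795471191406, 47.92793273925781), 16.40325164794922)
9 [305 247  28   8 203] range [-21.9 -46.4  61.7] [-18.8 -33.6  70. ]
  top 203 [-20.4 -40.   66.1] ((-20.33877944946289, -40.017921447753906), (1.3597246408462524, 13.121049880981445), 8.947572708129883)
10 [290 257  14   6  60] range [-15.6 -52.4  64.5] [-13.7 -46.4  69.9]
  top 60 [-14.5 -49.   67.6] ((-14.240477561950684, -49.3411979675293), (1.3186639547348022, 6.118099212646484), 17.2978458404541)
11 [334 257  14   6  63] range [-19.2 -32.1  64.8] [-17.5 -26.1  70. ]
  top 63 [-18.3 -29.4  67.7] ((-18.411544799804688, -29.101871490478516), (1.2061020135879517, 6.132493495941162), 7.74813985824585)
```

View pics/w8.png

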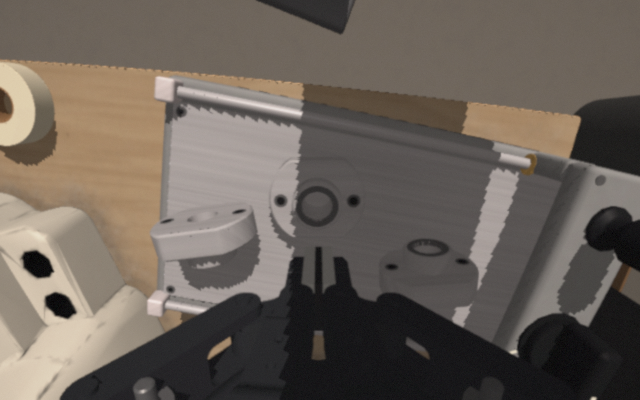

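```bash
python3 - <<'E'
from h import *
from plant import bot
c=bot.calibration("top"); d=np.load("pics/top0_d.npy")
u,v,P=cloud(c,d)
for t in ([.498,.161],[.49,.14]):
  r=np.hypot(P[:,0]-t[0],P[:,1]-t[1])
  for z0,z1 in [(.11,.2),(.2,.3),(.3,.5)]:
    s=(P[:,2]>z0)&(P[:,2]<z1); i=np.argmin(np.where(s,r,9)); print(t,z0,r[i].round(3),P[i].round(3))
E
python3 to.py 24 -96.5 50 109
```

```text
[0.498, 0.161] 0.11 0.113 [0.609 0.139 0.139]
[0.498, 0.161] 0.2 0.139 [0.578 0.047 0.237]
[0.498, 0.161] 0.3 0.148 [0.578 0.037 0.369]
[0.49, 0.14] 0.11 0.119 [0.609 0.139 0.139]
[0.49, 0.14] 0.2 0.127 [0.557 0.032 0.237]
[0.49, 0.14] 0.3 0.136 [0.575 0.034 0.358]
at [[-10.3 -38.6  33.6]] f [-0.9 -0.1  0.7] t 7.47
cm [-2.24 -6.35 -1.64] rot [-0.     0.    -0.136]
```

step_arm --steps '[0, 0, -1.6, 0, 0, 0, 0, -1.1, -3.2, 0, 0, 0, 0, 0, -1.1, -3.2, 0, 0, 0, -0.136, 0, 0, 0, 0, 0, 0, 0, 0]'

```text
clock: 7.98
tcp_pos: [0.4985, 0.1586, 0.0992]
tool_rot: [0.0, -0.244, 0.97, -0.0]
wrist_force: [-0.3, 0.5, -0.8]
opening: 0.001
```

```bash
python3 to.py 24 -96.5 18.5 109
```

```text
at [[ 24.4 -98.6  49.2]] f [-0.3  0.5 -0.8] t 7.97
cm [-0.03  0.21  3.07] rot [-0.    -0.    -0.002]
```

step_arm --steps '[0, 0.2, 1.6, 0, 0, 0, 0, 0, 0, 1.5, 0, 0, 0, 0, 0, 0, 0, 0, 0, 0, 0, 0.4, 0, 0, 0, 0, 0, 0, 0.4, 0, 0, 0, 0, 0, 0]'

```text
clock: 8.6
tcp_pos: [0.4893, 0.1579, 0.0689]
tool_rot: [0.0, -0.245, 0.969, -0.0]
wrist_force: [-0.4, 0.0, -0.1]
opening: -0.001
```

step_arm --steps '[0.3, 0, 0, 0, 0, 0, 0, 0, 0, 0, 0, 0, 0, 0]'

```text
clock: 8.85
tcp_pos: [0.4869, 0.1564, 0.0689]
tool_rot: [0.0, -0.245, 0.97, -0.0]
wrist_force: [0.8, 0.1, 0.2]
opening: 0.001
```

```bash
python3 snap.py wrist w9; python3 fl.py w9; python3 to.py 24 -96.5 18.5 109
```

```text
8.85 tcp plate [[ 12.6 -98.9  18.9]] f [0.8 0.1 0.2] op 0.0013550521823282448 yawdeg 108.96
bed z [0.0005 0.0015 0.2774]
1 [ 379  156  106   91 7462] range [-56.9 -73.5   8. ] [ -1.9 -12.7  30.4]
2 [ 257  196  113   84 6863] range [ -20.  -137.1    8.1] [ 19.1 -77.4  70. ]
  top 4509 [  -2.4 -105.6   52.5] ((-1.863973617553711, -106.16002655029297), (21.72063636779785, 48.18352127075195), 18.45029640197754)
3 [ 475  258  117   77 6472] range [-19.7   3.7   8.1] [18.2 61.3 51.9]
  top 2265 [ 2.5 30.2 48.9] ((2.9791483879089355, 33.89179992675781), (17.491140365600586, 47.780433654785156), 15.464022636413574)
at [[ 12.7 -98.8  18.8]] f [-0.2  0.7  0.3] t 8.9
cm [-1.14 -0.15  0.03] rot [-0.     0.001 -0.001]
```

View pics/w9.png

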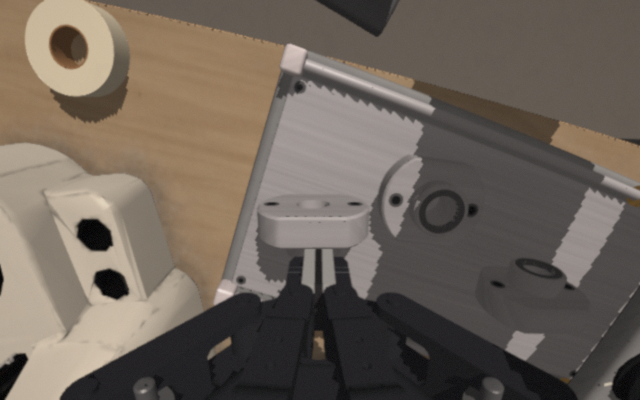

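step_arm --steps '[0.4, 0, -0.03, 0, 0, 0, 0, 0.5, 0, -0.06, 0, 0, 0, 0, 0.5, 0, -0.09, 0, 0, 0, 0, 0.5, 0, -0.12, 0, 0, 0, 0, 0.3, 0, -0.1, 0, 0, 0, 0]'

```text
clock: 9.52
tcp_pos: [0.4679, 0.146, 0.0735]
tool_rot: [0.001, -0.245, 0.97, 0.0]
wrist_force: [-0.2, 0.5, 6.0]
opening: -0.001
```

step_arm --steps '[0.2, 0, 0, 0, 0, 0, 0, 0, 0, 0, 0, 0, 0, 0, 0, 0, 0, 0, 0, 0, 0]'

```text
clock: 9.9
tcp_pos: [0.466, 0.1451, 0.0733]
tool_rot: [0.001, -0.245, 0.97, -0.0]
wrist_force: [-0.8, 0.0, 7.7]
opening: 0.004
```

```bash
python3 snap.py wrist w10; python3 fl.py w10
```

```text
9.9 tcp plate [[  -9.8 -106.7   23.3]] f [-0.8  0.   7.7] op 0.003722494941681018 yawdeg 108.97
bed z [1.000e-04 1.600e-03 2.782e-01]
1 [ 375  194  100   84 6520] range [-57.3 -73.5   8. ] [ -1.7 -12.6  30. ]
2 [ 260  209  108   66 5295] range [ -39.5 -141.8   12.5] [  7.7 -81.1  70. ]
  top 3204 [ -23.3 -112.7   51.7] ((-22.100791931152344, -113.21354675292969), (24.60915756225586, 48.379207611083984), 19.281314849853516)
4 [ 467  286  108   76 5649] range [-19.8   3.    8.1] [17.7 60.8 52.5]
  top 1796 [ 1.  31.6 48.9] ((2.5216290950775146, 33.731903076171875), (17.129791259765625, 47.16509246826172), 13.049534797668457)
```

View pics/w10.png

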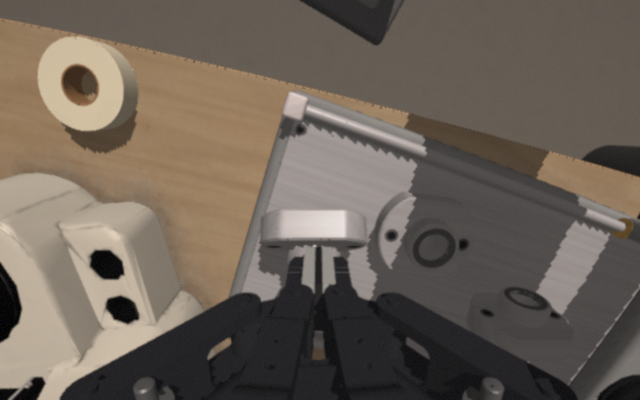

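Same state as before: leaning past the tipping point and held up only under the tip; ease upward and forward.

step_arm --steps '[0.2, 0, -0.3, 0, 0, 0, 0, 0.3, 0, -0.3, 0, 0, 0, 0, 0.2, 0, -0.3, 0, 0, 0, 0, 0, 0, -1.5, 0, 0, 0, 0, 0, 0, 0, 0, 0, 0, 0]'

```text
clock: 10.58
tcp_pos: [0.4601, 0.1418, 0.0972]
tool_rot: [0.001, -0.245, 0.97, -0.0]
wrist_force: [0.7, 0.4, -1.1]
opening: -0.002
```

```bash
python3 snap.py wrist w11; python3 fl.py w11 | grep -v "^ "; python3 to.py 0 0 50 106
```

```text
10.575 tcp plate [[ -16.2 -108.9   47.2]] f [ 0.7  0.4 -1.1] op -0.0016965522554487716 yawdeg 108.97
bed z [-0.0003  0.0009  0.2709]
1 [ 270  156   90   75 5400] range [ -62.5 -144.9    8. ] [ -4.7 -87.2  30.6]
2 [ 370  194   87   75 5078] range [-57.4 -73.    8.1] [ -2.1 -13.1  30.9]
7 [ 452  277   94   66 4571] range [-19.6   3.5   8. ] [18.1 60.9 52.2]
at [[ -16.6 -108.9   46.6]] f [ 0.1 -0.7  0.1] t 10.62
cm [-5.11  9.76 -0.34] rot [-0.     0.001  0.052]
```

View pics/w11.png

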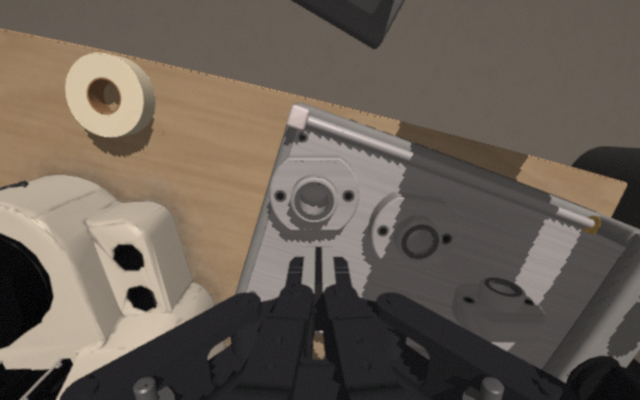

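```bash
python3 - <<'E'
from h import *
import pickle
o,c,p,d=pickle.load(open("pics/w11.pkl","rb"))
v,u=np.nonzero((d>0)&(d<.2)); P=at_depth(c,np.c_[u,v],d[v,u]); t=Rq(o["tool_rot"]).inv().apply(P-o["tcp_pos"])*1e3
for z in range(-150,-20,10):
    k=(t[:,2]>=z)&(t[:,2]<z+10)
    if k.any(): print(z,t[k].min(0).round(),t[k].max(0).round())
E
python3 to.py -23.5 27 60 106
```

```text
-130 [  20.  -15. -121.] [  21.   17. -120.]
-120 [   7.  -62. -120.] [  21.   62. -110.]
-110 [  -4.  -62. -110.] [  18.   62. -100.]
-100 [ -10.  -54. -100.] [ 17.  54. -90.]
-90 [-10. -45. -90.] [ 17.  46. -80.]
-80 [-13. -38. -80.] [ 14.  38. -70.]
-70 [-12. -29. -70.] [ 13.  30. -60.]
-60 [  5. -13. -60.] [ 11.  14. -50.]
-50 [  5. -13. -50.] [ 11.  14. -40.]
-40 [ -97. -197.  -40.] [ 11. 200. -30.]
-30 [-109. -209.  -30.] [ 11. 206. -20.]
at [[ -16.6 -108.9   46.6]] f [ 0.1 -0.7  0.1] t 10.62
cm [-3.77 13.08 -1.34] rot [-0.     0.001  0.052]
```

step_arm --steps '[0, 0, -1.5, 0, 0, 0, 0, -1.3, 4.4, 0, 0, 0, 0, 0, -1.3, 4.4, 0, 0, 0, 0, 0, -1.2, 4.3, 0, 0, 0, 0.052, 0, 0, 0, 0, 0, 0, 0, 0]'

```text
clock: 11.25
tcp_pos: [0.4298, 0.2773, 0.1107]
tool_rot: [-0.0, -0.221, 0.975, 0.0]
wrist_force: [0.2, -0.1, 0.3]
opening: 0.002
```

```bash
python3 to.py -23.5 27 18.5 106;python3 snap.py wrist w12; python3 fl.py w12
```

```text
at [[-23.9  29.7  60.7]] f [ 0.2 -0.1  0.3] t 11.25
cm [ 0.03 -0.27  4.22] rot [ 0.    -0.001  0.003]
11.25 tcp plate [[-23.9  29.7  60.7]] f [ 0.2 -0.1  0.3] op 0.001902447790588515 yawdeg 106.17
bed z [2.000e-04 1.000e-04 3.032e-01]
1 [  77  108   89   76 5456] range [ -62.6 -145.     8. ] [ -4.3 -86.8  30.2]
2 [ 179  143   87   74 5038] range [-57.4 -73.2   8. ] [ -2.  -12.6  30.3]
3 [ 273  224   85   58 2254] range [-20.2   4.7   8.2] [17.3 64.4 50.8]
  top 226 [ 4.7 20.2 46.8] ((0.2098531723022461, 34.303436279296875), (15.077098846435547, 48.524391174316406), 22.18292999267578)
```

View pics/w12.png

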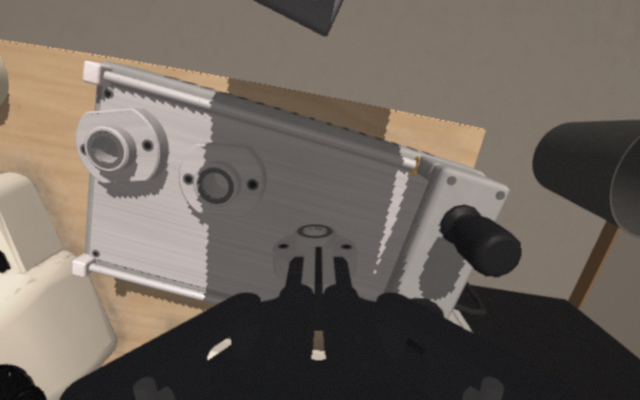

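step_arm --steps '[0, -0.25, 2.1, 0, 0, 0, 0, 0, 0, 2.1, 0, 0, 0, 0, 0, 0, 0, 0, 0, 0, 0, -0.4, 0, 0, 0, 0, 0, 0, -0.4, 0, 0, 0, 0, 0, 0]'

```text
clock: 11.92
tcp_pos: [0.4399, 0.2764, 0.0704]
tool_rot: [0.001, -0.22, 0.976, 0.0]
wrist_force: [0.2, -0.4, 1.1]
opening: 0.001
```

step_arm --steps '[-0.2, 0, 0, 0, 0, 0, 0, 0, 0, 0, 0, 0, 0, 0]'

```text
clock: 12.18
tcp_pos: [0.441, 0.2772, 0.0697]
tool_rot: [0.0, -0.22, 0.976, 0.0]
wrist_force: [0.7, -0.7, 1.3]
opening: -0.001
```

```bash
python3 to.py 0 30 18.5 106; python3 snap.py wrist w13; python3 -c "
import pickle,cv2
from h import *
o,c,p,d=pickle.load(open('pics/w13.pkl','rb'));crop(p,230,410,150,320,4,'pics/w13c.png')"
```

```text
at [[-12.9  27.8  19.7]] f [ 0.7 -0.7  1.3] t 12.18
cm [-1.3  -0.14  0.12] rot [-0.  0. -0.]
12.175 tcp plate [[-12.9  27.8  19.7]] f [ 0.7 -0.7  1.3] op -0.0005082168687305928 yawdeg 106.0
```

View pics/w13c.png

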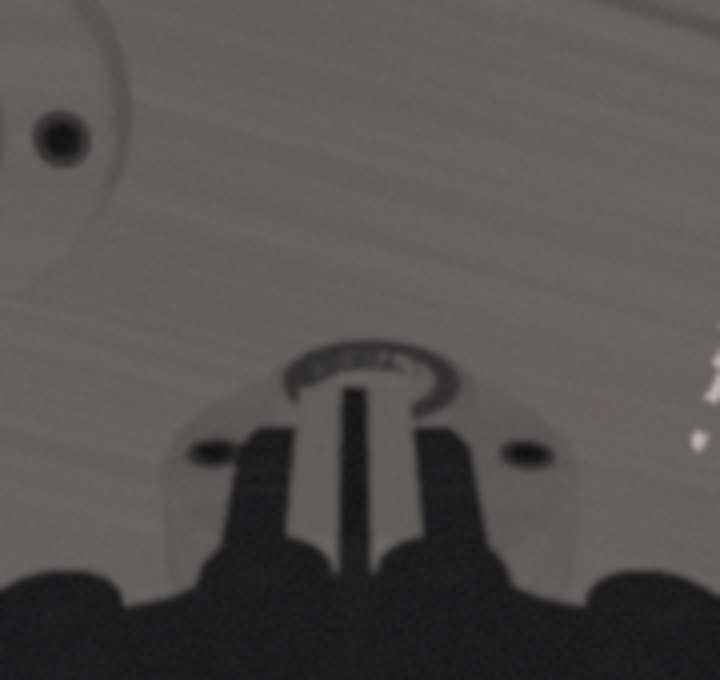

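step_arm --steps '[-0.4, 0, 0, 0, 0, 0, 0, -0.5, 0, -0.04, 0, 0, 0, 0, -0.5, 0, -0.08, 0, 0, 0, 0, -0.5, 0, -0.12, 0, 0, 0, 0, -0.3, 0, -0.1, 0, 0, 0, 0]'

```text
clock: 12.85
tcp_pos: [0.462, 0.2872, 0.0738]
tool_rot: [0.001, -0.22, 0.976, 0.0]
wrist_force: [0.4, 1.0, 3.6]
opening: -0.003
```

step_arm --steps '[-0.1, 0, 0, 0, 0, 0, 0, 0, 0, 0, 0, 0, 0, 0, 0, 0, 0, 0, 0, 0, 0]'

```text
clock: 13.22
tcp_pos: [0.4624, 0.2874, 0.0735]
tool_rot: [0.001, -0.22, 0.976, 0.0]
wrist_force: [0.5, 1.3, 6.5]
opening: -0.002
```

```bash
python3 snap.py wrist w14; python3 snap.py top t14;  python3 -c "
import pickle,cv2
from h import *
o,c,p,d=pickle.load(open('pics/w14.pkl','rb'));crop(p,230,410,150,320,4,'pics/w14c.png')"; python3 to.py 0 30 18.5 106
```

```text
13.225 tcp plate [[ 9.8 34.3 23.5]] f [0.5 1.3 6.5] op -0.0023236375642968943 yawdeg 105.99
13.275 tcp plate [[ 9.8 34.3 23.5]] f [ 0.4 -0.6  7.4] op -0.0011535861396336344 yawdeg 105.99
at [[ 9.8 34.4 23.5]] f [0.6 0.4 7.1] t 13.32
cm [ 1.07 -0.15  0.5 ] rot [ 0.     0.002 -0.   ]
```

View pics/w14c.png

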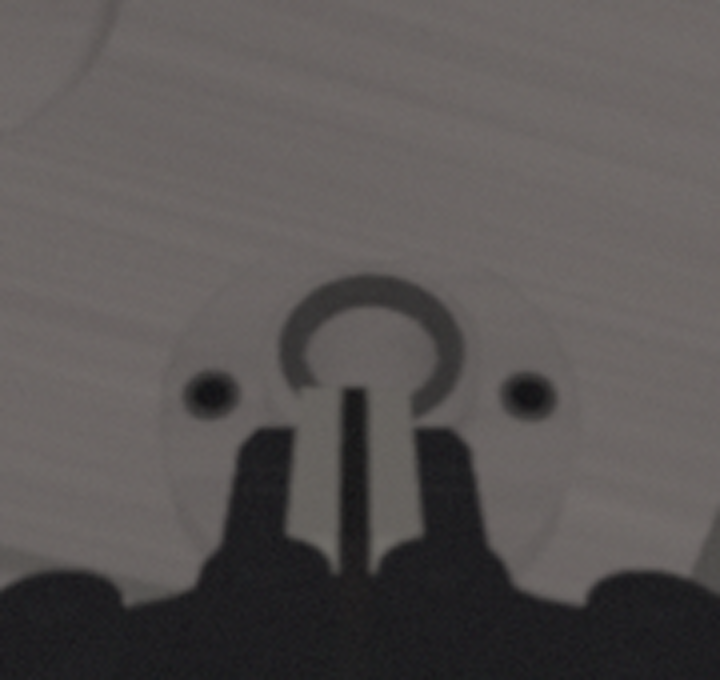

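Flange A is leaning well toward its plain side (hub ring visible, face steeply up). Same ease-off: up and forward.

step_arm --steps '[-0.2, 0, -0.3, 0, 0, 0, 0, -0.3, 0, -0.3, 0, 0, 0, 0, -0.2, 0, -0.3, 0, 0, 0, 0, 0, 0, -2.5, 0, 0, 0, 0, 0, 0, -4, 0, 0, 0, 0]'

```text
clock: 13.95
tcp_pos: [0.4671, 0.2894, 0.1465]
tool_rot: [-0.001, -0.22, 0.976, -0.001]
wrist_force: [1.0, -0.4, 0.0]
opening: -0.001
```

step_arm --steps '[1, -2, -4, 0, 0, 0, 0, 1, -3, -2, 0, 0, 0.1, 0, 0, -4, 0, 0, 0, 0.17, 0, 0, 0, 0, 0, 0, 0, 0]'

```text
clock: 14.45
tcp_pos: [0.4855, 0.1967, 0.2074]
tool_rot: [0.0, -0.084, 0.996, -0.0]
wrist_force: [0.6, 1.3, -0.9]
opening: 0.001
```

```bash
python3 snap.py wrist w15; python3 fl.py w15
```

```text
14.45 tcp plate [[ 17.8 -58.9 157.4]] f [ 0.6  1.3 -0.9] op 0.0007872139280042249 yawdeg 90.27
bed z [0.0006 0.0008 0.2525]
1 [ 229  102   61   60 2567] range [ -61.7 -144.9    8.2] [ -5.2 -87.1  30.7]
2 [ 304  108   61   57 2509] range [-56.4 -72.5   8.6] [ -2.5 -13.7  30.5]
3 [ 386  173   60   54 2340] range [ 7.  13.6  8.1] [63.5 74.2 30.3]
```

View pics/w15.png

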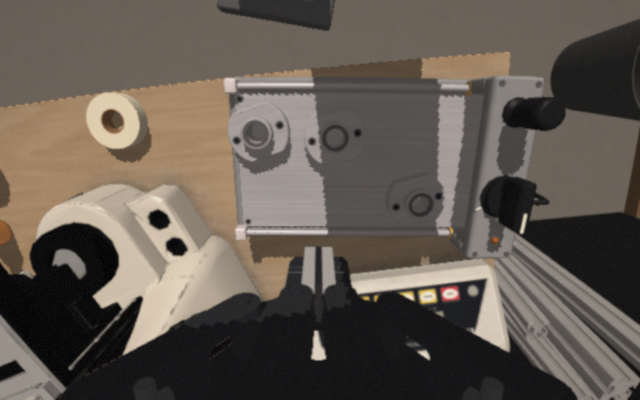

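```bash
python3 - <<'E'
from h import *
import pickle
from plant import bot
for f in ("w1","w12","w15","top0"):
    if f=="top0": c=bot.calibration("top"); d=np.load("pics/top0_d.npy")
    else: o,c,p,d=pickle.load(open(f"pics/{f}.pkl","rb"))
    u,v,P=cloud(c,d); q=toP(P)*1e3
    for n,x0,x1,z0,z1 in (("knob",-100,-30,92,102),("sw",-25,60,85,93)):
        s=(q[:,0]>x0)&(q[:,0]<x1)&(q[:,1]>85)&(q[:,1]<140)&(q[:,2]>z0)&(q[:,2]<z1)
        if s.sum()>8: print(f,n,s.sum(),cv2.minAreaRect(q[s][:,:2].astype(np.float32)),np.median(q[s][:,2]).round(1), q[s].min(0).round(1),q[s].max(0).round(1))
    s=(abs(q[:,0])<90)&(q[:,1]>80)&(q[:,1]<160)&(q[:,2]>49)&(q[:,2]<55)
    if s.sum()>30: print(" head",s.sum(),cv2.minAreaRect(q[s][:,:2].astype(np.float32)))
E
python3 -c "
import pickle,cv2
from h import *
o,c,p,d=pickle.load(open('pics/w15.pkl','rb'));crop(p,440,580,60,270,2.8,'pics/w15c.png')"
```

```text
w1 knob 686 ((-55.34637451171875, 109.45441436767578), (24.042245864868164, 23.504581451416016), 11.40634822845459) 96.7 [-67.2  97.6  92.2] [-43.2 121.8  99.4]
w1 sw 651 ((19.136171340942383, 109.6109390258789), (43.07168960571289, 13.778707504272461), 1.489791750907898) 88.8 [ -2.5 102.8  85.1] [ 40.7 116.8  91.6]
 head 4789 ((-0.8366317749023438, 109.72338104248047), (168.40980529785156, 45.790008544921875), 0.15028350055217743)
w12 knob 1905 ((-55.90403747558594, 109.82182312011719), (24.43098258972168, 24.199081420898438), 18.87027359008789) 96.8 [-68.   97.4  92. ] [-43.2 122.4  98.9]
w12 sw 41 ((14.8760404586792, 104.27650451660156), (5.846566200256348, 3.0366594791412354), 23.221914291381836) 86.8 [ 11.9 102.7  85. ] [ 17.  106.8  89.4]
 head 7372 ((-37.78219985961914, 109.9022445678711), (95.96542358398438, 45.978416442871094), 0.02637423202395439)
w15 knob 909 ((-55.45384216308594, 108.8819580078125), (23.837169647216797, 23.838598251342773), 9.677770614624023) 96.7 [-67.2  97.   92. ] [-43.4 121.3  99.2]
w15 sw 841 ((18.94721221923828, 109.24708557128906), (14.165205001831055, 42.347869873046875), 88.96551513671875) 88.7 [ -2.2 102.3  85. ] [ 40.1 116.6  91.3]
 head 6148 ((-1.1453933715820312, 109.97628021240234), (168.1800994873047, 46.95347213745117), 0.045865535736083984)
top0 knob 94 ((-54.47526931762695, 111.16268920898438), (23.642568588256836, 22.558605194091797), 81.56874084472656) 97.0 [-66.   99.2  92.3] [-42.6 123.2 101.5]
top0 sw 105 ((21.041109085083008, 110.13967895507812), (41.44953155517578, 14.202425003051758), 2.3030741214752197) 89.1 [  0.4 103.   85. ] [ 41.6 117.7  92.9]
 head 863 ((0.46237945556640625, 110.13870239257812), (168.80615234375, 47.658443450927734), 0.14081239700317383)
```

View pics/w15c.png

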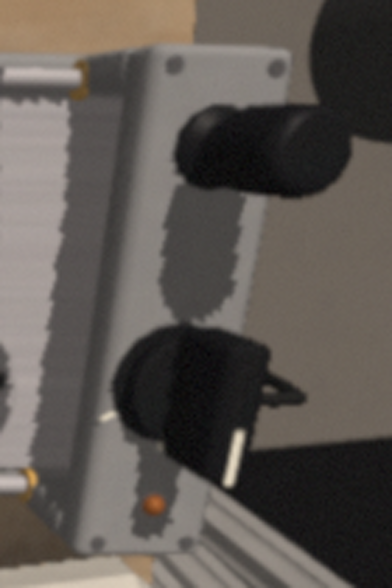

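```bash
python3 to.py 19 109.5 110 90; python3 - <<'E'
from h import *
from plant import bot
c=bot.calibration("top"); d=np.load("pics/top0_d.npy")
u,v,P=cloud(c,d); t=toW([.019,.1095,0])[0]; print(t); r=np.hypot(P[:,0]-t[0],P[:,1]-t[1])
for z0,z1 in [(.16,.2),(.2,.3),(.3,.5)]:
    s=(P[:,2]>z0)&(P[:,2]<z1); i=np.argmin(np.where(s,r,9)); print(z0,r[i].round(3),P[i].round(3))
E
```

```text
at [[ 17.6 -57.9 157.1]] f [0.  0.1 0.1] t 14.5
cm [-0.27 16.73  4.71] rot [0.    0.    0.008]
[0.45916068 0.36303284 0.05      ]
0.16 0.194 [0.642 0.428 0.193]
0.2 0.193 [0.641 0.428 0.288]
0.3 0.19 [0.642 0.415 0.307]
```

step_arm --steps '[0, 4.2, 0.5, 0, 0, 0, 4, 0, 4.2, 1, 0, 0, 0, 4, -0.1, 4.2, 1, 0, 0, 0, 4, -0.1, 4.1, 1.5, 0, 0, 0, 4, 0, 0, 0.5, 0, 0, 0, 4]'

```text
clock: 15.12
tcp_pos: [0.4564, 0.3663, 0.1602]
tool_rot: [-0.001, -0.089, 0.996, -0.0]
wrist_force: [-0.3, -0.0, -0.7]
opening: 0.467
```

step_arm --steps '[0, 0, 0, 0, 0, 0, 4, 0, 0, 0, 0, 0, 0, 4]'

```text
clock: 15.38
tcp_pos: [0.4581, 0.3628, 0.1623]
tool_rot: [0.0, -0.086, 0.996, -0.0]
wrist_force: [0.1, -0.1, 0.5]
opening: 0.463
```

```bash
python3 snap.py wrist w16;  python3 to.py 19 109.5 36 90; python3 - <<'E'
from h import *
import pickle
o,c,p,d=pickle.load(open("pics/w16.pkl","rb"))
v,u=np.nonzero((d>0)&(d<.26)); P=at_depth(c,np.c_[u,v],d[v,u]); t=Rq(o["tool_rot"]).inv().apply(P-o["tcp_pos"])*1e3
for z in range(-75,0,5):
    k=(t[:,2]>=z)&(t[:,2]<z+5)&(abs(t[:,1])<50)&(t[:,0]<15)
    if k.any(): print(z,t[k].min(0).round(),t[k].max(0).round(), abs(t[k,1]).min().round(1))
u,v,P=cloud(c,d); q=toP(P)*1e3
s=(q[:,0]>-25)&(q[:,0]<60)&(q[:,1]>90)&(q[:,1]<130)&(q[:,2]>85)&(q[:,2]<93)
print(s.sum(),cv2.minAreaRect(q[s][:,:2].astype(np.float32)))
E
```

```text
15.375 tcp plate [[ 17.9 109.4 112.3]] f [ 0.1 -0.1  0.5] op 0.4627179628253328 yawdeg 90.51
at [[ 18.1 109.3 112.5]] f [-0.6 -0.7 -0.7] t 15.43
cm [-0.09  0.01  7.65] rot [0.    0.001 0.008]
-75 [  5. -50. -75.] [ 14.  50. -70.] 20.3
-70 [ -6. -42. -70.] [ 14.  43. -65.] 21.0
-65 [-12. -30. -65.] [ 11.  31. -60.] 19.3
-60 [-12. -33. -60.] [ 11.  34. -55.] 19.2
-55 [-12. -33. -55.] [ 11.  34. -50.] 19.2
-50 [-12. -33. -50.] [ 11.  34. -45.] 19.2
-45 [-11. -33. -45.] [ 11.  34. -40.] 19.3
-40 [-12. -33. -40.] [ 11.  34. -35.] 19.2
-35 [-12. -32. -35.] [ 11.  32. -30.] 19.1
-30 [-11. -26. -30.] [ 10.  26. -26.] 19.1
1261 ((18.88213539123535, 110.7732162475586), (13.861372947692871, 43.42051315307617), 89.965087890625)
```

View pics/w16.png

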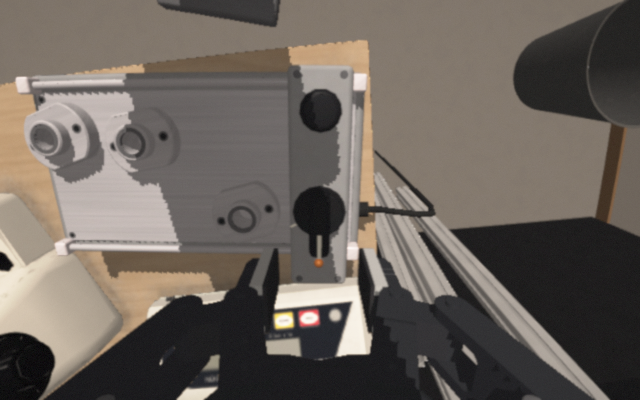

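step_arm --steps '[-0.08, 0.12, 2.4, 0, 0, 0, 4, 0, 0, 2.4, 0, 0, 0, 4, 0, 0, 2, 0, 0, 0, 4, 0, 0, 0.55, 0, 0, 0, 4, 0, 0, 0, 0, 0, 0, 4]'

```text
clock: 16.05
tcp_pos: [0.4588, 0.3644, 0.0889]
tool_rot: [0.0, -0.086, 0.996, 0.0]
wrist_force: [-0.3, 0.7, 0.0]
opening: 0.47
```

```bash
python3 snap.py wrist w17;  python3 to.py 19 110.5 39 90
```

```text
16.05 tcp plate [[ 18.9 110.9  38.9]] f [-0.3  0.7  0. ] op 0.4700586523426561 yawdeg 90.49
at [[ 19.2 111.1  39.3]] f [-0.4  0.3  0.1] t 16.1
cm [ 0.02 -0.06  0.03] rot [0.    0.001 0.009]
```

View pics/w17.png

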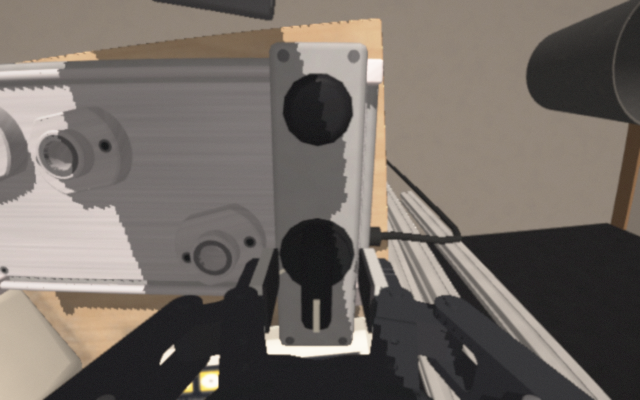

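step_arm --steps '[0, 0, 0, 0, 0, 0, 0.8, 0, 0, 0, 0, 0, 0, 0.8, 0, 0, 0, 0, 0, 0, 0.8, 0, 0, 0, 0, 0, 0, 0.8]' --force 45

```text
clock: 16.6
tcp_pos: [0.4592, 0.3638, 0.0895]
tool_rot: [0.001, -0.086, 0.996, -0.001]
wrist_force: [1.0, -6.0, 5.5]
opening: 0.153
```

```bash
python3 snap.py wrist w18; python3 fin.py w18
```

```text
16.6 tcp plate [[ 19.2 110.3  39.5]] f [ 1.  -6.   5.5] op 0.15266909429519224 yawdeg 90.47
tip tool z [-21.3 -21.6 -21.6 -21.6 -22.3 -23.  -28.7 -29. ] plate z [60.7 61.1 61.1 61.1 61.8 62.5 68.2 68.5] x [ 9.  11.3 10.8  8.6 10.  10.9 10.3  9.9]
```

View pics/w18.png

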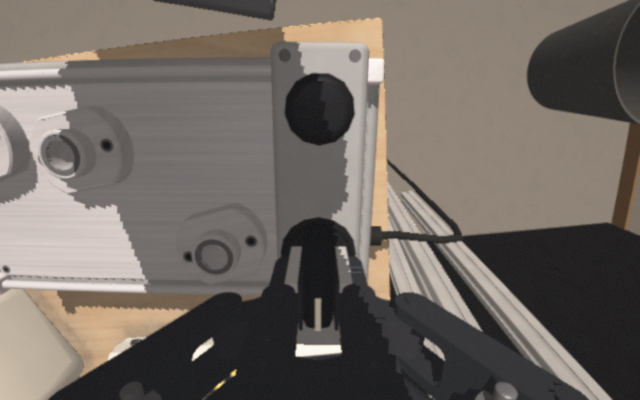

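step_arm --steps '[0, 0, 0, 0, 0, 0.15, 0.8, 0, 0, 0, 0, 0, 0.15, 0.8, 0, 0, 0, 0, 0, 0.15, 0.8, 0, 0, 0, 0, 0, 0.15, 0.8, 0, 0, 0, 0, 0, 0.15, 0.8]'

```text
clock: 17.27
tcp_pos: [0.4592, 0.3635, 0.0895]
tool_rot: [0.001, 0.287, 0.958, -0.001]
wrist_force: [1.5, -7.7, 5.6]
opening: 0.157
```

step_arm --steps '[0, 0, 0, 0, 0, 0.15, 0.8, 0, 0, 0, 0, 0, 0.15, 0.8, 0, 0, 0, 0, 0, 0, 0.8, 0, 0, 0, 0, 0, 0, 0.8]'

```text
clock: 17.77
tcp_pos: [0.4592, 0.3634, 0.0895]
tool_rot: [0.001, 0.425, 0.905, -0.0]
wrist_force: [0.3, -6.5, 6.9]
opening: 0.153
```

```bash
python3 snap.py wrist w19
```

```text
17.775 tcp plate [[ 19.1 109.9  39.5]] f [ 0.3 -6.5  6.9] op 0.15301971377920637 yawdeg 30.3
```

View pics/w19.png

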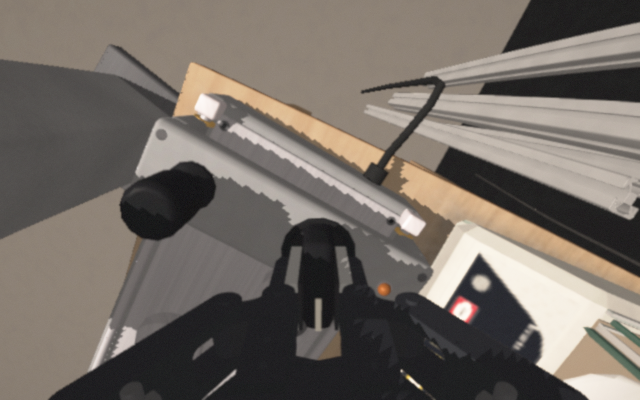

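step_arm --steps '[0, 0, 0, 0, 0, 0, 4, 0, 0, 0, 0, 0, 0, 4, 0, 0, 0, 0, 0, 0, 4, 0, 0, -3, 0, 0, 0, 4, 0, 0, -3, 0, 0, 0, 4]'

```text
clock: 18.45
tcp_pos: [0.4582, 0.3647, 0.1488]
tool_rot: [-0.0, 0.424, 0.905, -0.0]
wrist_force: [-0.4, 0.4, -1.4]
opening: 0.47
```

step_arm --steps '[0, 0, -1.5, 0, 0, -0.17, 4, 0, 0, 0, 0, 0, -0.17, 4, 0, 0, 0, 0, 0, -0.17, 4, 0, 0, 0, 0, 0, -0.17, 4, 0, 0, 0, 0, 0, -0.17, 4]'

```text
clock: 19.08
tcp_pos: [0.4584, 0.3649, 0.1633]
tool_rot: [-0.0, 0.01, 1.0, 0.0]
wrist_force: [-0.5, 0.1, -0.2]
opening: 0.468
```

step_arm --steps '[0, 0, 0, 0, 0, -0.17, 4, 0, 0, 0, 0, 0, 0, 4]'

```text
clock: 19.32
tcp_pos: [0.4585, 0.3648, 0.1633]
tool_rot: [-0.0, -0.071, 0.997, -0.0]
wrist_force: [0.4, 0.1, -0.6]
opening: 0.469
```

```bash
python3 snap.py wrist w20; cat > hd.py <<'E'
from h import *
import pickle,sys
o,c,p,d=pickle.load(open(f"pics/{sys.argv[1]}.pkl","rb"))
t=Rq(o["tool_rot"])
u,v,P=cloud(c,d); q=toP(P)*1e3; l=t.inv().apply(P-o["tcp_pos"])*1e3
g=l[:,2]>-20
s=g&(abs(q[:,0])<90)&(q[:,1]>-150)&(q[:,1]<160)&(q[:,2]>48)&(q[:,2]<56); print("head",s.sum(),cv2.minAreaRect(q[s][:,:2].astype(np.float32)), "y mode range",np.percentile(q[s][:,1],[1,50,99]).round(1))
y=np.median(q[s][:,1])
for n,x0,x1,z0,z1 in (("knob",-100,-30,92,102),("sw",-25,60,85,93)):
    s=g&(q[:,0]>x0)&(q[:,0]<x1)&(abs(q[:,1]-y)<35)&(q[:,2]>z0)&(q[:,2]<z1)
    if s.sum()>8: print(n,s.sum(),cv2.minAreaRect(q[s][:,:2].astype(np.float32)),np.median(q[s][:,2]).round(1))
E
python3 hd.py w20; python3 to.py -55.5 109.5 85 90
```

```text
19.325 tcp plate [[ 18.6 111.4 113.3]] f [ 0.4  0.1 -0.6] op 0.46904965987336406 yawdeg 88.75
head 9341 ((-0.9361648559570312, 110.83216857910156), (169.640380859375, 46.11851119995117), 0.0038115372881293297) y mode range [ 88.4 111.8 133.4]
knob 1441 ((-55.175724029541016, 110.83220672607422), (23.620132446289062, 23.997777938842773), 88.6939468383789) 96.8
sw 1240 ((19.176925659179688, 110.7105712890625), (14.410052299499512, 43.570953369140625), 30.6593017578125) 88.8
at [[ 18.6 111.3 113.3]] f [ 0.3 -0.7  0.1] t 19.38
cm [ 7.4  -0.36  2.83] rot [-0.    -0.    -0.024]
```

View pics/w20.png

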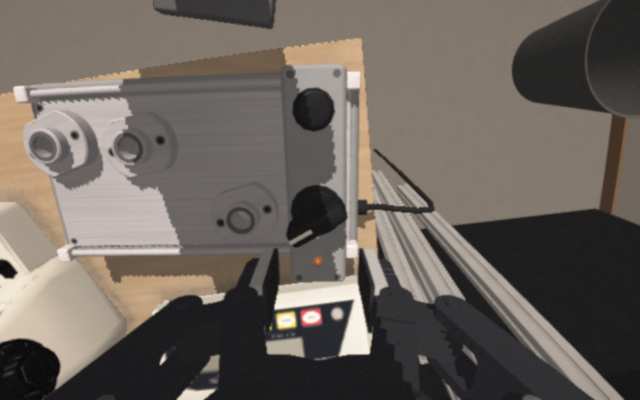

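step_arm --steps '[3.7, -0.06, 0, 0, 0, 0, 4.5, 3.7, 0, 0, 0, 0, -0.022, 4.5, 0, 0, 2.5, 0, 0, 0, 4.5, 0, 0, 0, 0, 0, 0, 4.5]'

```text
clock: 19.88
tcp_pos: [0.3843, 0.3529, 0.1375]
tool_rot: [-0.001, -0.081, 0.997, -0.001]
wrist_force: [-0.0, 0.1, 0.9]
opening: 0.527
```

```bash
python3 snap.py wrist w21; python3 hd.py w21; python3 to.py -55.3 110.5 43.5 90
```

```text
19.875 tcp plate [[-56.5 111.8  87.5]] f [-0.   0.1  0.9] op 0.5274863989217297 yawdeg 89.92
head 6180 ((-11.122737884521484, 110.8097915649414), (46.19226837158203, 149.50515747070312), 89.81771087646484) y mode range [ 88.3 112.  133.2]
knob 1391 ((-55.93910217285156, 110.6844253540039), (24.03913116455078, 24.17115020751953), 59.72434997558594) 96.9
sw 1015 ((18.32424545288086, 110.71661376953125), (14.685559272766113, 42.24729919433594), 29.444435119628906) 88.6
at [[-55.7 112.1  88.3]] f [ 0.3 -0.1 -0.4] t 19.93
cm [-0.04 -0.15  4.48] rot [-0.001 -0.001 -0.001]
```

View pics/w21.png

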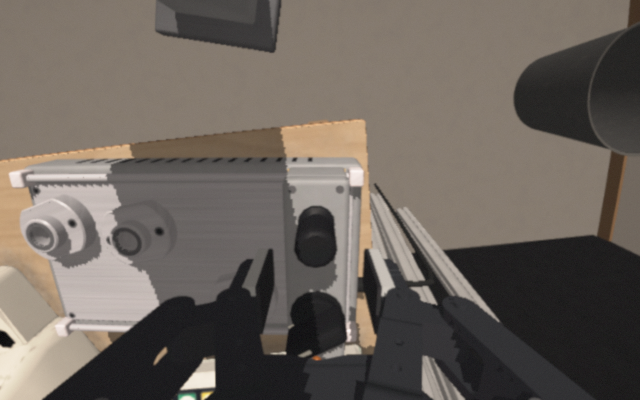

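step_arm --steps '[0, -0.12, 2.2, 0, 0, 0, 4.5, 0, 0, 2.2, 0, 0, 0, 4.5, 0, 0, 0, 0, 0, 0, 4.5, 0, 0, 0, 0, 0, 0, 2, 0, 0, 0, 0, 0, 0, 1.8]'

```text
clock: 20.55
tcp_pos: [0.3865, 0.3516, 0.0958]
tool_rot: [0.001, -0.082, 0.997, -0.001]
wrist_force: [1.6, -6.9, 3.1]
opening: 0.275
```

step_arm --steps '[0, 0, 0, 0, 0, 0, 1.8, 0, 0, 0, 0, 0, 0, 1.8]'

```text
clock: 20.8
tcp_pos: [0.3865, 0.3516, 0.0957]
tool_rot: [0.001, -0.082, 0.997, -0.001]
wrist_force: [0.8, -5.9, 2.3]
opening: 0.278
```

```bash
python3 snap.py wrist w22; python3 hd.py w22; python3 to.py -55.3 110.5 43.5 90
```

```text
20.8 tcp plate [[-54.5 110.1  45.7]] f [ 0.8 -5.9  2.3] op 0.27818909371166334 yawdeg 89.99
head 6000 ((-31.250350952148438, 110.68211364746094), (45.98810577392578, 109.34295654296875), 89.79408264160156) y mode range [ 88.4 110.5 133. ]
at [[-54.5 110.1  45.7]] f [ 1.4 -5.8  2.9] t 20.85
cm [0.08 0.04 0.22] rot [-0.002  0.002 -0.   ]
```

View pics/w22.png

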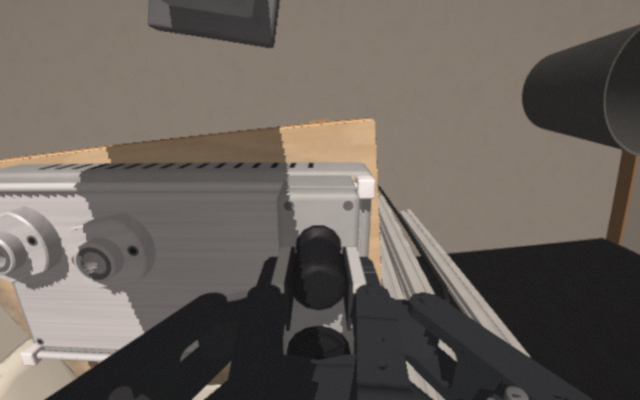

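step_arm --steps '[0, -0.6, 0, 0, 0, 0, 1.8, 0, -0.6, 0, 0, 0, 0, 1.8, 0, -0.6, 0, 0, 0, 0, 1.8, 0, -0.6, 0, 0, 0, 0, 1.8, 0, -0.6, 0, 0, 0, 0, 1.8]'

```text
clock: 21.48
tcp_pos: [0.3912, 0.3234, 0.0957]
tool_rot: [0.001, -0.083, 0.997, 0.001]
wrist_force: [-1.9, 1.9, 7.1]
opening: 0.278
```

```bash
python3 snap.py wrist w23; python3 hd.py w23
```

```text
21.475 tcp plate [[-54.5  81.5  45.7]] f [-1.9  1.9  7.1] op 0.27770917107238213 yawdeg 90.07
head 5992 ((-31.029268264770508, 82.12297058105469), (46.124568939208984, 109.88105010986328), 89.83710479736328) y mode range [ 59.9  81.9 104.3]
```

step_arm --steps '[0, -0.6, 0, 0, 0, 0, 1.8, 0, -0.6, 0, 0, 0, 0, 1.8, 0, -0.6, 0, 0, 0, 0, 1.8, 0, -0.6, 0, 0, 0, 0, 1.8, 0, -0.6, 0, 0, 0, 0, 1.8]'

```text
clock: 22.15
tcp_pos: [0.3961, 0.2938, 0.0957]
tool_rot: [0.001, -0.083, 0.997, 0.001]
wrist_force: [-1.4, 3.8, 6.8]
opening: 0.277
```

step_arm --steps '[0, -0.6, 0, 0, 0, 0, 1.8, 0, -0.6, 0, 0, 0, 0, 1.8, 0, -0.6, 0, 0, 0, 0, 1.8, 0, -0.6, 0, 0, 0, 0, 1.8, 0, -0.6, 0, 0, 0, 0, 1.8]'

```text
clock: 22.78
tcp_pos: [0.401, 0.2642, 0.0957]
tool_rot: [0.001, -0.083, 0.997, 0.001]
wrist_force: [-1.9, 2.4, 6.9]
opening: 0.276
```

```bash
python3 snap.py wrist w24; python3 hd.py w24
```

```text
22.775 tcp plate [[-54.5  21.4  45.7]] f [-1.9  2.4  6.9] op 0.2759458061791204 yawdeg 90.07
head 6004 ((-30.96660041809082, 22.02540397644043), (46.059940338134766, 109.66845703125), 89.8136215209961) y mode range [-0.2 21.8 44.3]
```

View pics/w24.png

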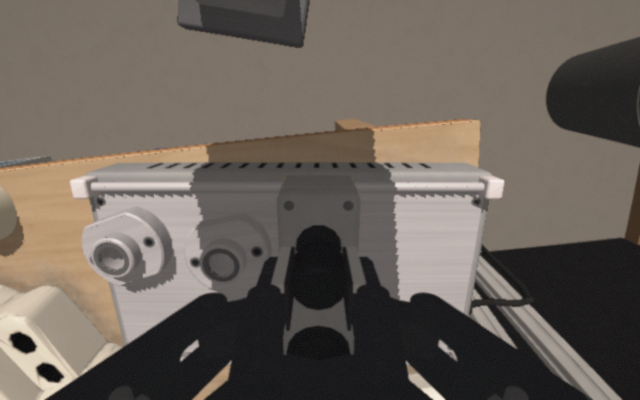

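step_arm --steps '[0, -0.6, 0, 0, 0, 0, 1.8, 0, -0.6, 0, 0, 0, 0, 1.8, 0, -0.6, 0, 0, 0, 0, 1.8, 0, -0.6, 0, 0, 0, 0, 1.8, 0, -0.6, 0, 0, 0, 0, 1.8]'

```text
clock: 23.45
tcp_pos: [0.4059, 0.2345, 0.0957]
tool_rot: [0.001, -0.082, 0.997, 0.001]
wrist_force: [-2.7, 2.0, 7.0]
opening: 0.276
```

step_arm --steps '[0, -0.6, 0, 0, 0, 0, 1.8, 0, -0.6, 0, 0, 0, 0, 1.8, 0, -0.6, 0, 0, 0, 0, 1.8, 0, -0.6, 0, 0, 0, 0, 1.8, 0, -0.6, 0, 0, 0, 0, 1.8]'

```text
clock: 24.08
tcp_pos: [0.4108, 0.2048, 0.0957]
tool_rot: [0.001, -0.083, 0.997, 0.001]
wrist_force: [-2.1, 1.7, 8.1]
opening: 0.277
```

step_arm --steps '[0, -0.6, 0, 0, 0, 0, 1.8, 0, -0.6, 0, 0, 0, 0, 1.8, 0, -0.6, 0, 0, 0, 0, 1.8, 0, -0.6, 0, 0, 0, 0, 1.8, 0, -0.6, 0, 0, 0, 0, 1.8]'

```text
clock: 24.7
tcp_pos: [0.4157, 0.1752, 0.0957]
tool_rot: [0.001, -0.083, 0.997, 0.001]
wrist_force: [-2.8, 2.9, 8.3]
opening: 0.275
```

```bash
python3 snap.py wrist w25; python3 hd.py w25
```

```text
24.7 tcp plate [[-54.5 -68.8  45.7]] f [-2.8  2.9  8.3] op 0.274862205397586 yawdeg 90.07
head 5977 ((-31.465740203857422, -68.18653869628906), (46.054988861083984, 109.00141906738281), 89.85018920898438) y mode range [-90.4 -68.4 -45.9]
```

step_arm --steps '[0, -0.6, 0, 0, 0, 0, 1.8, 0, -0.6, 0, 0, 0, 0, 1.8, 0, -0.6, 0, 0, 0, 0, 1.8, 0, -0.6, 0, 0, 0, 0, 1.8, 0, -0.6, 0, 0, 0, 0, 1.8]'

```text
clock: 25.38
tcp_pos: [0.4206, 0.1455, 0.0957]
tool_rot: [0.001, -0.083, 0.997, 0.001]
wrist_force: [-2.4, 3.7, 8.3]
opening: 0.278
```

step_arm --steps '[0, -0.5, 0, 0, 0, 0, 1.8, 0, -0.4, 0, 0, 0, 0, 1.8, 0, -0.2, 0, 0, 0, 0, 1.8, 0, -0.2, 0, 0, 0, 0, 1.8, 0, 0, 0, 0, 0, 0, 1.8]'

```text
clock: 26.0
tcp_pos: [0.4227, 0.1326, 0.0957]
tool_rot: [0.001, -0.082, 0.997, 0.0]
wrist_force: [-2.5, 0.3, 8.8]
opening: 0.276
```

```bash
python3 snap.py wrist w26; python3 hd.py w26
```

```text
26.0 tcp plate [[ -54.6 -111.9   45.7]] f [-2.5  0.3  8.8] op 0.27629024174301264 yawdeg 90.05
head 5975 ((-31.370073318481445, -111.31729125976562), (46.0437126159668, 109.58676147460938), 89.78604888916016) y mode range [-133.6 -111.5  -89.1]
```

View pics/w26.png

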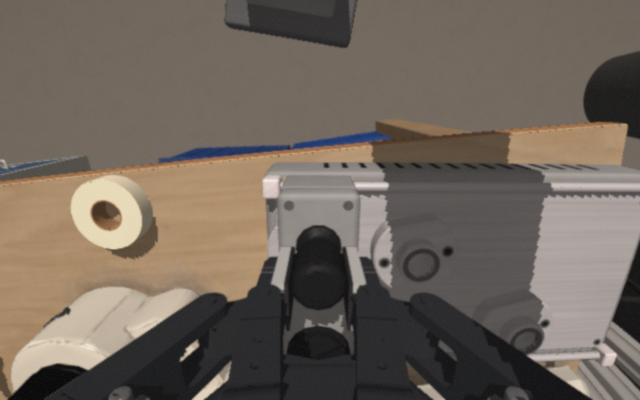

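step_arm --steps '[0, -0.2, 0, 0, 0, 0, 1.8, 0, -0.1, 0, 0, 0, 0, 1.8, 0, 0, 0, 0, 0, 0, 1.8]'

```text
clock: 26.42
tcp_pos: [0.4228, 0.1326, 0.0957]
tool_rot: [0.001, -0.083, 0.997, 0.004]
wrist_force: [-5.9, 19.3, 7.9]
opening: 0.278
```

```bash
python3 snap.py wrist w27; python3 hd.py w27
```

```text
26.425 tcp plate [[ -54.5 -111.9   45.7]] f [-5.9 19.3  7.9] op 0.2777814320950491 yawdeg 90.16
head 5984 ((-30.76410484313965, -111.25445556640625), (46.00344467163086, 110.28824615478516), 89.92910766601562) y mode range [-133.5 -111.6  -89.2]
```

At the far stop (19 N, no more motion). Now back home.

step_arm --steps '[0, 0.6, 0, 0, 0, 0, 1.8, 0, 0.6, 0, 0, 0, 0, 1.8, 0, 0.6, 0, 0, 0, 0, 1.8, 0, 0.6, 0, 0, 0, 0, 1.8, 0, 0.6, 0, 0, 0, 0, 1.8]'

```text
clock: 27.1
tcp_pos: [0.4185, 0.1587, 0.0957]
tool_rot: [0.001, -0.082, 0.997, -0.0]
wrist_force: [-0.6, -3.6, 9.7]
opening: 0.276
```

```bash
python3 snap.py wrist w28; python3 hd.py w28
```

```text
27.1 tcp plate [[-54.5 -85.5  45.7]] f [-0.6 -3.6  9.7] op 0.27636552947374216 yawdeg 90.03
head 5993 ((-31.35869026184082, -84.85054016113281), (45.99493408203125, 109.09508514404297), 89.90380096435547) y mode range [-107.1  -85.1  -62.5]
```

step_arm --steps '[0, 0.6, 0, 0, 0, 0, 1.8, 0, 0.6, 0, 0, 0, 0, 1.8, 0, 0.6, 0, 0, 0, 0, 1.8, 0, 0.6, 0, 0, 0, 0, 1.8, 0, 0.6, 0, 0, 0, 0, 1.8]'

```text
clock: 27.78
tcp_pos: [0.4136, 0.1883, 0.0957]
tool_rot: [0.001, -0.082, 0.997, -0.0]
wrist_force: [-1.3, -3.3, 9.7]
opening: 0.277
```

step_arm --steps '[0, 0.6, 0, 0, 0, 0, 1.8, 0, 0.6, 0, 0, 0, 0, 1.8, 0, 0.6, 0, 0, 0, 0, 1.8, 0, 0.6, 0, 0, 0, 0, 1.8, 0, 0.6, 0, 0, 0, 0, 1.8]'

```text
clock: 28.4
tcp_pos: [0.4086, 0.2179, 0.0957]
tool_rot: [0.001, -0.082, 0.997, -0.0]
wrist_force: [-1.0, -4.1, 9.4]
opening: 0.278
```

step_arm --steps '[0, 0.6, 0, 0, 0, 0, 1.8, 0, 0.6, 0, 0, 0, 0, 1.8, 0, 0.6, 0, 0, 0, 0, 1.8, 0, 0.6, 0, 0, 0, 0, 1.8, 0, 0.6, 0, 0, 0, 0, 1.8]'

```text
clock: 29.02
tcp_pos: [0.4038, 0.2475, 0.0957]
tool_rot: [0.001, -0.082, 0.997, -0.0]
wrist_force: [-0.8, -2.8, 9.4]
opening: 0.279
```

```bash
python3 snap.py wrist w29; python3 hd.py w29
```

```text
29.025 tcp plate [[-54.5   4.6  45.7]] f [-0.8 -2.8  9.4] op 0.2792616671964071 yawdeg 90.03
head 6009 ((-31.247024536132812, 5.189765930175781), (46.00394058227539, 109.36744689941406), 89.8101577758789) y mode range [-17.    5.   27.4]
```

step_arm --steps '[0, 0.6, 0, 0, 0, 0, 1.8, 0, 0.6, 0, 0, 0, 0, 1.8, 0, 0.6, 0, 0, 0, 0, 1.8, 0, 0.6, 0, 0, 0, 0, 1.8, 0, 0.6, 0, 0, 0, 0, 1.8]'

```text
clock: 29.7
tcp_pos: [0.3988, 0.2772, 0.0957]
tool_rot: [0.001, -0.082, 0.997, -0.0]
wrist_force: [0.3, -2.5, 9.6]
opening: 0.274
```

step_arm --steps '[0, 0.6, 0, 0, 0, 0, 1.8, 0, 0.6, 0, 0, 0, 0, 1.8, 0, 0.6, 0, 0, 0, 0, 1.8, 0, 0.6, 0, 0, 0, 0, 1.8, 0, 0.6, 0, 0, 0, 0, 1.8]'

```text
clock: 30.32
tcp_pos: [0.3939, 0.3068, 0.0957]
tool_rot: [0.001, -0.082, 0.997, -0.0]
wrist_force: [-0.0, -3.0, 8.1]
opening: 0.276
```

step_arm --steps '[0, 0.6, 0, 0, 0, 0, 1.8, 0, 0.6, 0, 0, 0, 0, 1.8, 0, 0.6, 0, 0, 0, 0, 1.8, 0, 0.6, 0, 0, 0, 0, 1.8, 0, 0.6, 0, 0, 0, 0, 1.8]'

```text
clock: 30.95
tcp_pos: [0.3891, 0.3364, 0.0957]
tool_rot: [0.001, -0.082, 0.997, -0.0]
wrist_force: [0.4, -3.3, 7.9]
opening: 0.28
```

step_arm --steps '[0, 0.6, 0, 0, 0, 0, 1.8, 0, 0.5, 0, 0, 0, 0, 1.8, 0, 0.2, 0, 0, 0, 0, 1.8, 0, 0.2, 0, 0, 0, 0, 1.8, 0, 0, 0, 0, 0, 0, 1.8]'

```text
clock: 31.58
tcp_pos: [0.3866, 0.3515, 0.0957]
tool_rot: [0.001, -0.082, 0.997, 0.0]
wrist_force: [0.7, -0.9, 8.7]
opening: 0.275
```

```bash
python3 snap.py wrist w30; python3 hd.py w30
```

```text
31.575 tcp plate [[-54.5 110.   45.7]] f [ 0.7 -0.9  8.7] op 0.2751935141196352 yawdeg 90.04
head 6005 ((-30.673810958862305, 110.54975891113281), (46.0611572265625, 110.58399963378906), 89.8499984741211) y mode range [ 88.3 110.4 132.8]
```

Press to the home stop to be sure, then release and go up.

step_arm --steps '[0, 0.2, 0, 0, 0, 0, 1.8, 0, 0, 0, 0, 0, 0, 1.8, 0, 0, 0, 0, 0, 0, 1.8]'

```text
clock: 32.0
tcp_pos: [0.3865, 0.3516, 0.0957]
tool_rot: [0.001, -0.082, 0.997, -0.001]
wrist_force: [3.1, -9.7, 11.0]
opening: 0.274
```

step_arm --steps '[0, -0.1, 0, 0, 0, 0, 4.5, 0, 0, 0, 0, 0, 0, 4.5, 0, 0, 0, 0, 0, 0, 4.5, 0, 0, -3.5, 0, 0, 0, 4.2, 0, 0, -3.3, 0, 0, 0, 4]'

```text
clock: 32.62
tcp_pos: [0.3853, 0.3523, 0.163]
tool_rot: [-0.0, -0.083, 0.997, -0.0]
wrist_force: [1.5, 0.8, 0.6]
opening: 0.469
```

```bash
python3 snap.py wrist w31; python3 hd.py w31; python3 to.py 19 110.7 113 30
```

```text
32.625 tcp plate [[-55.7 111.  113. ]] f [1.5 0.8 0.6] op 0.46928203672995333 yawdeg 90.08
head 6242 ((-0.9500350952148438, 110.83142852783203), (46.080936431884766, 169.48081970214844), 89.84796142578125) y mode range [ 88.2 112.1 133.3]
knob 1087 ((-55.72352981567383, 110.84639739990234), (24.33113670349121, 24.299278259277344), 35.777984619140625) 96.8
sw 955 ((18.436628341674805, 110.43028259277344), (14.125685691833496, 43.27033615112305), 29.298728942871094) 88.7
at [[-54.  112.1 117.3]] f [1.5 2.5 3.5] t 32.67
cm [-7.3  -0.15  0.46] rot [0.005 0.002 1.049]
```

View pics/w31.png

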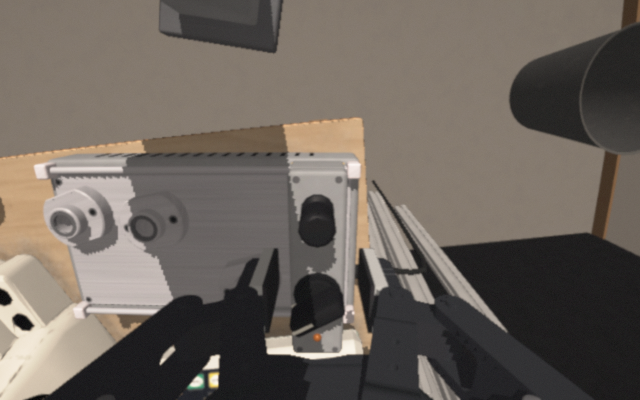

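step_arm --steps '[-3.7, -0.07, 0, 0, 0, 0, 4, -3.7, -0.07, 0, 0, 0, 0, 4, 0, 0, 0, 0, 0, 0.175, 4, 0, 0, 0, 0, 0, 0.175, 4, 0, 0, 0, 0, 0, 0.175, 4]'

```text
clock: 33.3
tcp_pos: [0.4588, 0.3632, 0.1619]
tool_rot: [-0.0, 0.182, 0.983, -0.0]
wrist_force: [0.6, -1.1, -0.1]
opening: 0.469
```

step_arm --steps '[0, 0, 0, 0, 0, 0.175, 4, 0, 0, 0, 0, 0, 0.175, 4, 0, 0, 0, 0, 0, 0.174, 4, 0, 0, 0, 0, 0, 0, 4]'

```text
clock: 33.8
tcp_pos: [0.4587, 0.3632, 0.1621]
tool_rot: [-0.0, 0.427, 0.904, -0.0]
wrist_force: [-0.8, 0.1, -0.0]
opening: 0.468
```

```bash
python3 snap.py wrist w32; python3 hd.py w32; python3 to.py 19 110.7 39 30
```

```text
33.8 tcp plate [[ 18.6 109.8 112.1]] f [-0.8  0.1 -0. ] op 0.4677979318007711 yawdeg 30.04
head 8824 ((-0.9803085327148438, 110.9141845703125), (168.53167724609375, 46.26072311401367), 0.05448644980788231) y mode range [ 89.4 117.5 133.5]
knob 1261 ((-55.191070556640625, 111.22935485839844), (23.763216018676758, 24.11929702758789), 20.2065486907959) 96.7
sw 1253 ((19.247451782226562, 111.2326431274414), (13.686447143554688, 43.02174377441406), 30.30963134765625) 88.7
at [[ 18.6 109.8 112.2]] f [-0.3  0.6  0.3] t 33.85
cm [0.06 0.09 7.32] rot [-0.    -0.     0.003]
```

View pics/w32.png

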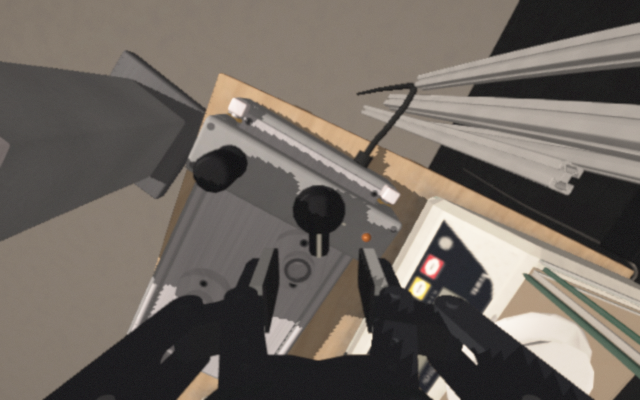

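step_arm --steps '[0.1, 0.11, 2.4, 0, 0, 0, 4, 0, 0, 2.4, 0, 0, 0, 4, 0, 0, 2, 0, 0, 0, 4, 0, 0, 0.5, 0, 0, 0, 4, 0, 0, 0, 0, 0, 0, 4]'

```text
clock: 34.48
tcp_pos: [0.459, 0.3647, 0.0895]
tool_rot: [-0.0, 0.427, 0.904, -0.0]
wrist_force: [-0.4, -0.5, 0.8]
opening: 0.47
```

```bash
python3 to.py 19 111.3 39.3 30
```

```text
at [[ 19.1 111.1  39.5]] f [-0.4 -0.5  0.8] t 34.48
cm [ 0.02 -0.    0.02] rot [-0.     0.     0.001]
```

step_arm --steps '[0, 0, 0, 0, 0, 0, 0.8, 0, 0, 0, 0, 0, 0, 0.8, 0, 0, 0, 0, 0, 0, 0.8, 0, 0, 0, 0, 0, 0, 0.8]'

```text
clock: 34.98
tcp_pos: [0.4585, 0.3642, 0.0905]
tool_rot: [-0.0, 0.427, 0.904, -0.0]
wrist_force: [-4.2, -3.3, 7.2]
opening: 0.154
```

```bash
python3 snap.py wrist w33; python3 hd.py w33
```

```text
34.975 tcp plate [[ 18.6 110.8  40.5]] f [-4.2 -3.3  7.2] op 0.1540449149585941 yawdeg 29.98
head 14718 ((-0.6776275634765625, 111.12683868408203), (46.06303787231445, 168.84542846679688), 89.95223236083984) y mode range [ 90.1 121.1 133.6]
```

View pics/w33.png

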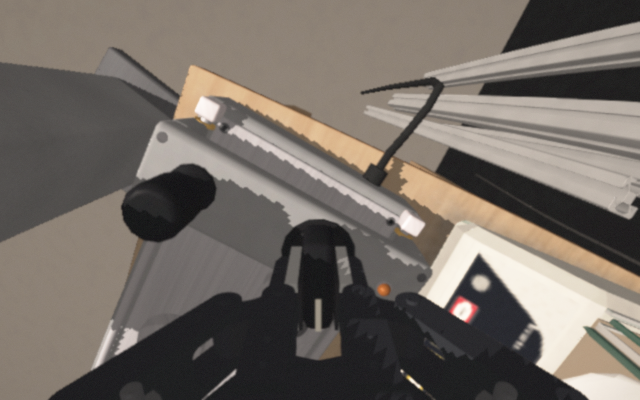

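step_arm --steps '[0, 0, 0, 0, 0, -0.15, 0.8, 0, 0, 0, 0, 0, -0.15, 0.8, 0, 0, 0, 0, 0, -0.15, 0.8, 0, 0, 0, 0, 0, -0.15, 0.8, 0, 0, 0, 0, 0, -0.15, 0.8]'

```text
clock: 35.65
tcp_pos: [0.4582, 0.3638, 0.0904]
tool_rot: [-0.0, 0.064, 0.998, -0.0]
wrist_force: [-5.1, -4.9, 8.6]
opening: 0.152
```

step_arm --steps '[0, 0, 0, 0, 0, -0.15, 0.8, 0, 0, 0, 0, 0, -0.15, 0.8, 0, 0, 0, 0, 0, 0, 0.8, 0, 0, 0, 0, 0, 0, 0.8]'

```text
clock: 36.15
tcp_pos: [0.4582, 0.3636, 0.0905]
tool_rot: [-0.0, -0.083, 0.997, -0.001]
wrist_force: [-5.5, -5.7, 8.8]
opening: 0.156
```

```bash
python3 snap.py wrist w34; python3 hd.py w34
```

```text
36.15 tcp plate [[ 18.1 110.2  40.5]] f [-5.5 -5.7  8.8] op 0.15591061667700432 yawdeg 90.14
head 14148 ((-0.5125198364257812, 110.79379272460938), (169.5803680419922, 46.04979705810547), 0.062338937073946) y mode range [ 88.3 110.6 133. ]
```

View pics/w34.png

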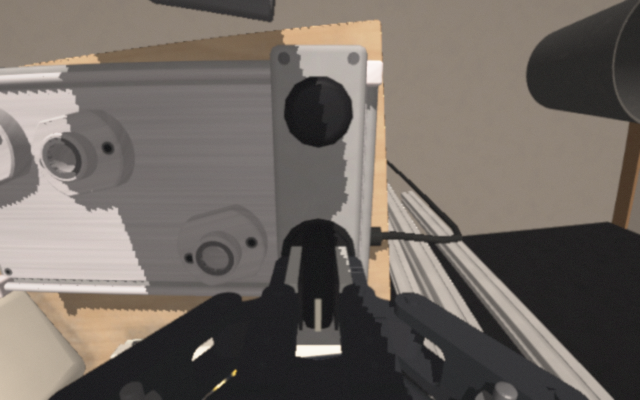

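Release and rise.

step_arm --steps '[0, 0, 0, 0, 0, 0, 4, 0, 0, 0, 0, 0, 0, 4, 0, 0, 0, 0, 0, 0, 4, 0, 0, -3, 0, 0, 0, 4, 0, 0, -4, 0, 0, 0, 4]'

```text
clock: 36.83
tcp_pos: [0.4585, 0.3643, 0.1593]
tool_rot: [-0.001, -0.083, 0.997, -0.001]
wrist_force: [0.2, 1.1, -0.3]
opening: 0.467
```

step_arm --steps '[0, 0, -4, 0, 0, 0, 4, 0, -2, -2, 0, 0, 0, 4, 0, -4, 0, 0, 0, 0, 4, 0, 0, 0, 0, 0, 0, 4, 0, 0, 0, 0, 0, 0, 4]'

```text
clock: 37.45
tcp_pos: [0.469, 0.3057, 0.2194]
tool_rot: [0.0, -0.083, 0.997, 0.0]
wrist_force: [-0.1, -0.2, -0.2]
opening: 0.468
```

```bash
python3 snap.py wrist w35; python3 hd.py w35;python3 fl.py w35; python3 snap.py scene s35
```

```text
37.45 tcp plate [[ 19.3  51.3 169.4]] f [-0.1 -0.2 -0.2] op 0.4683551963780385 yawdeg 90.1
head 6127 ((-0.708953857421875, 110.18284606933594), (46.459537506103516, 168.7886505126953), 89.95345306396484) y mode range [ 87.9 105.4 132.3]
knob 891 ((-55.59878921508789, 110.42391967773438), (24.441261291503906, 24.046836853027344), 66.1705551147461) 96.8
sw 804 ((18.94556999206543, 110.05169677734375), (14.346460342407227, 43.06515121459961), 89.74925994873047) 88.8
bed z [4.000e-04 2.000e-04 2.391e-01]
1 [ 125  102   60   58 2519] range [ -61.6 -145.     8.1] [ -4.5 -87.4  30.6]
2 [ 196  106   60   55 2439] range [-56.9 -72.8   8.1] [ -3.  -12.8  30. ]
3 [ 284  169   56   52 2107] range [ 7.2 15.1  8.2] [63.4 74.3 30.4]
37.5 tcp plate [[ 19.3  51.6 169.2]] f [ 0.7 -0.2 -0.9] op 0.4678888466954483 yawdeg 90.13
```

View pics/w35.png

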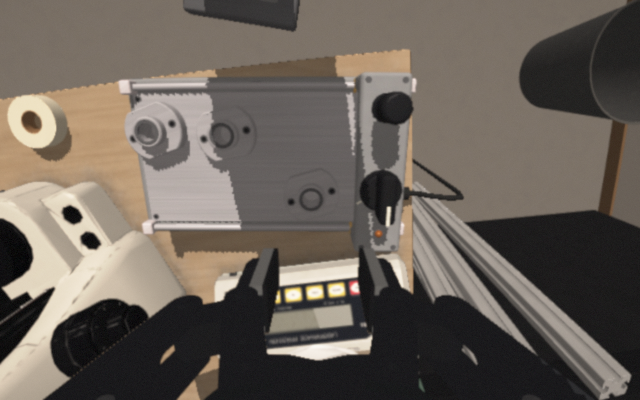

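View pics/s35.png

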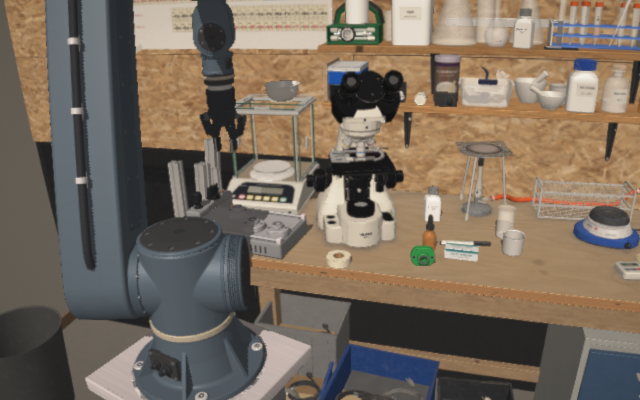

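```bash
python3 -c "
from plant import bot
print(bot.close_job())"
```

```text
the job is handed in; nothing more can be done
None
```

The job is done and handed in at about 37.5 s. All three flanges were tipped onto their plain faces and lie hub up on the bed. I turned the switch on, slid the head slowly to the far end and back home, and only then turned it off.

**Last checks:**
- **Flanges:** all three measure about 30 mm high with hubs up, at the same spots as before the slide.
- **Far end:** the head travelled 222 mm, and I pressed it against the far stop at 19 N with no further motion.
- **Home:** I pressed the head against the home stop at about 10 N. It measures 110 mm along the bed, within 1 mm of its position before the slide.
- **Switch:** the bar is within 0.3° of the off position, with the white line towards +x. It measured 59–60° while on.
- **Robot and bench:** the gripper is clear of everything, and the last pictures show nothing else moved.

**Disagreements:**
- **Finger ends:** the cameras showed the fingers ending about 28 mm short of the reported TCP. A first push at the nominal height touched nothing, so I worked with the measured finger end from then on.
- **First tip:** the finger pressed on the tilting hub with about 21 N before I raised it clear. The other two stayed under 8 N.

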